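# Roll a sample canister stripe-up and load it on the imaging stage

### The arm

A 6-joint arm with a two-finger parallel gripper is mounted at the origin on the work surface. World frame = base frame: x ahead of the robot, y to its left, z up, the work surface at z = 0. Lengths are in mm, angles in rad, forces in N, time in s.
With the tool pointing down it reaches from about 350 to 875 mm from the base axis. Payload 4.2 kg.
Tool frame: the origin (TCP) lies at the very end of the fingers, on their centre line; the grasp point (between the pads) lies 19 mm behind it; z points along the fingers, y is the line along which they close (so a half turn about z gives the same grasp; the last joint's range is limited). The gripper opens to 85 mm and grips with 20 to 120 N. Pads are 22 mm wide; open, the fingers measure 114 mm over their backs; the gripper's body (76 mm by 85 mm) begins 54 mm behind the grasp point. The pads swing forward as they close: fully open they stand 13 mm farther back than shut.
Start: joints at [-1.038, 0.385, 0.008, 0, -1.194, -0.259], TCP at [169.011, -601.693, 231.312] pointing down, gripper open.
Joint ranges: [-3.14, 3.14], [-1.21, 2.06], [-1.07, 1.41], [-3.16, 2.05], [-2.99, -0.16], [-3.1, 3.1]. Speed limits (rad/s): [2.79, 2.79, 3.14, 3.14, 3.14, 3.14].

### API

Orientations are given as a unit quaternion [x, y, z, w].
In Python, from bench import monitor, get_image, camera_info, job_done gives the robot as it stands.
- The arm moves only by the tool send_rows, never from a script. Its argument "series" is a list of rows, each a list of 3 entries, a list of its own where there are three numbers: the shift along the tool's x, y, z in mm, then the turn, a rotation vector about the tool's x, y, z in rad, then the finger opening in mm, from 0 to 85.4. A call has 1 to 8 rows; each row shifts and turns the commanded pose from where the row before left it, along the tool's axes as they then stand; what a row does not reach is not made up. A row lasts 1/10 s, in which the tool goes at most 50 mm and 8.59 degrees, less where a joint would pass 70% of its speed; a pose out of reach is approached as far as the arm can. A call with a gripper value outside its range is refused whole. The fingers move at their own pace and stop on an object; the grip force is fixed at half the most. Time passes only in rows, so rows that do not move let the fingers close. It gives the time, the measured TCP pose, the force, the opening and the grip force at its end, in the units of the state.
- monitor.read_state(): the state, without advancing time (a new reading comes with each control period).
- get_image(name): name is "scene" or "side" or "wrist"; returns the picture (400x640x3 uint8, red, green, blue); there is no depth.
- camera_info(name): a dict with "intrinsics" (3x3 intrinsics, pixels), "dist_coeffs" ([k1, k2, p1, p2, k3] as OpenCV has them; the pictures are not rectified), "R" (3x3) and "t" (3): a world point X has camera coordinates R X + t. Camera axes: x right, y down, z forward; pixel columns grow to the right and rows downward; lengths in mm; the calibration is good to about 2 mm. A picture is of the moment at which its call begins: read the wrist's pose just before it. camera_info takes no time and is no camera call; for the wrist camera it gives the pose at the moment of the call.
- job_done(): hands the job in; it is judged then, once.
The state is a dict: "clock": time; "joints": joint angles; "joint_vel": joint speeds; "joint_efforts": joint torques, N m; "position": TCP position; "ee_rot": TCP orientation; "contact_force": force on the tool from outside, world axes, zero at the start; "wrist_torque": the same for the moment, N m; "gripper_width": finger opening in mm; "grasp_force": force on a finger pad.
Only numpy, scipy, OpenCV 4.12 (cv2) and the standard library are available. Lean on these libraries where they do the work, as an engineer would, in place of code of your own. Each camera call takes 0.05 s, during which the arm holds its last target. There are 200 camera calls.

### The job

First push the two blue V-blocks along the imaging stage, away from you, until each sits flush against the fence at its yellow mark. Then, on the mat under the clear board, roll the canister until its red stripe faces straight up and comes to rest there (its middle stays below the board), and lay it gently in both V-blocks with the red stripe still up. Let go, press the red start button fully down and release it; leave everything else where it is.

Things in the scene. Friction and masses are not known exactly. Their poses are not given: they have to be found in the camera images.
- canister: Sample canister, about 0.37 kg: white barrel 42 mm in diameter, 68 mm long, between grey end caps 54 mm in diameter, 26 mm wide; 120 mm long in all, both ends alike. Origin on its axis at mid length, x along the axis; y and z do not show the stripe (see stripe). It rolls on its caps, 27 mm sideways per radian, with a little drag: let go slowly, it stops within a few mm.
- stripe (a point): Middle of the red stripe on the barrel, 21 mm off the axis. z points from the axis out through the red stripe, x along the axis. The stripe, 13 mm wide, runs along barrel and caps and down both end faces; a blue one runs along the other side. Both are firmly fixed and turn with the canister. At the start red is 100 to 180 degrees from up, to either side.
- rack: Bay of the plate hotel, fixed. Origin on the bench; x away from the robot (into the bay), y left, z up. Black rubber mat, top at z = 4 mm, x = -100 to 160, y = -180 to 180 mm, with side strips 10 mm high just outside. Posts 30 mm square at x = 145, y = +-160 mm, 200 mm high, joined by a bar below the board. The canister starts on the mat near the origin, along x within 5 degrees.
- board_edge (a point): Middle of the clear board's front lower edge, at rack x = -16 mm, 184 mm above the bench. The board, 12 mm thick, 360 mm wide, reaches from here back to rack x = 160 mm, over the canister: the canister's middle starts 2 to 28 mm behind this edge, so a vertical tool cannot get at it; come in from the front with the tool tilted. Axes as the rack's.
- bed: Imaging stage, fixed: dark plate 240 x 220 mm, top at z = 10 mm; origin at the centre of its underside, x to the right, y away from the robot. Aluminium fence along the far edge, 12 mm thick, inner face at y = 90 mm, top at z = 32 mm, with yellow marks at x = -47 and +47 mm. A black motor box 60 mm high is at its left end (x = -170 to -120, y = 25 to 95 mm).
- block_a: Blue V-block, loose, about 0.35 kg, on the stage: 30 mm along x, 76 mm along y, 38 mm high, with a 90 degree V groove along x, its bottom 10 mm above the underside. Origin at the centre of the underside. Belongs at the yellow mark it starts across from; flush against the fence its origin is at stage y = 52 mm. It starts 25 to 60 mm nearer the robot than that, a little turned.
- block_b: The other V-block, the same. Either block may be the left one.
- seat (a point): Where the canister's middle lies when it rests in both V-blocks flush against the fence, its caps in the grooves: stage x = 0, y = 52 mm, 58 mm above the bench. Axes as the stage's; the canister lies along x.
- start_button (a joint): Travel of the red start button: 0 up, 0.006 m fully down; spring, about 5 N at full travel; it springs back up.
- start_button_top (a point): Centre of the button's top face, 48 mm above the bench. Button 30 mm in diameter, standing on a fixed black round puck 84 mm in diameter and 30 mm high (top rim of the button's housing 42 mm above the bench).
- plate_bench: White well plate 86 x 128 x 15 mm on the bench beyond the puck. Origin under its centre. Leave alone.
- plate_board: White well plate 86 x 128 x 15 mm on top of the clear board. Leave alone.
- tip_box: Grey and green pipette-tip box 81 x 116 x 46 mm on top of the clear board. Leave alone.
- slide_box: Orange slide box 85 x 100 x 33 mm on the bench near the robot. Leave alone.
- reagent: Amber bottle, 64 mm in diameter, 130 mm high, left of the stage. Leave alone.
- buffer_jar: White jar with blue lid, 68 mm in diameter, 85 mm high, at the right front. Leave alone.
- driver: Screwdriver 170 mm long, lying on the bench near the robot, left. Leave alone.

How it is judged:
By the outcome, as a careful person would: the job done as asked, in the order asked, and still so for the second after the job is handed in, with the robot touching nothing.
It also fails if it takes over 72 s, if anything falls off the work surface, if the arm or the gripper's body presses on something with over 40 N, if the wrist force passes 120 N, or if a joint passes its speed limit or range.

## Working session

There is one attempt and no reset: what is moved stays moved. The work goes in short steps, Python scripts to look and compute and a tool call to move; the robot and the scene stay as the last step left them, time stands still between calls to the robot, and variables do not carry over. Pictures are saved under pics/ and viewed, at most 10 in all, crops included, and the job is handed in when it is done.

Besides the shell and the picture viewer there is one more tool, called by a JSON object that holds its "op" and its "data". send_rows: Moves the arm, as the interface text tells. Its arguments: {"type":"object","properties":{"series":{"type":"array"}},"required":["series"]}

```bash
ls; mkdir -p pics
python3 - <<'E'
from bench import monitor,get_image,camera_info
import cv2,numpy as np
s=monitor.read_state();print(s)
for n in("scene","side","wrist"):
    c=camera_info(n);print(n,np.round(c["intrinsics"],1).tolist(),c["dist_coeffs"],np.round(c["R"],3).tolist(),np.round(c["t"],1))
    cv2.imwrite(f"pics/{n}0.png",get_image(n)[:,:,::-1])
E
```

```text
pics
{'clock': 0.0, 'joints': array([-1.03839479e+00,  3.85587578e-01,  6.60879112e-03, -5.46506437e-04,
       -1.19401167e+00, -2.58580028e-01]), 'joint_vel': array([ 0.0002452 , -0.00045129, -0.00043906,  0.00066561,  0.00110833,
       -0.00052901]), 'joint_efforts': array([ 1.87809615e-03, -3.92289484e+01,  1.88402510e+01,  4.18630645e+00,
       -4.58584007e-03, -4.93878943e-06]), 'position': array([ 168.8611696 , -601.13378422,  230.18915513]), 'ee_rot': array([-1.36383470e-01,  9.90655480e-01,  1.11022706e-03, -1.88286927e-04]), 'contact_force': array([-0.94477783, -0.72139933,  0.72428849]), 'wrist_torque': array([-0.00424209,  0.0328283 ,  0.00069412]), 'grasp_force': 0.0, 'gripper_width': 85.56577276011423}
scene [[395.1, 0.0, 316.2], [0.0, 395.1, 197.1], [0.0, 0.0, 1.0]] [-0.07100367  0.          0.          0.          0.        ] [[0.161, 0.987, 0.008], [0.754, -0.117, -0.646], [-0.637, 0.11, -0.763]] [ -85.5 -317.8 1578.9]
side [[436.8, 0.0, 320.0], [0.0, 436.8, 208.6], [0.0, 0.0, 1.0]] [0.01707867 0.         0.         0.         0.        ] [[-0.923, -0.385, 0.005], [-0.295, 0.698, -0.652], [0.248, -0.603, -0.758]] [ 492.6  231.6 1381. ]
wrist [[298.6, 0.0, 319.5], [0.0, 298.6, 199.2], [0.0, 0.0, 1.0]] [-0.05295389  0.          0.          0.          0.        ] [[-0.27, 0.963, 0.001], [0.918, 0.257, 0.302], [0.29, 0.082, -0.953]] [624.9 -40.2 379.9]
```

View pics/scene0.png

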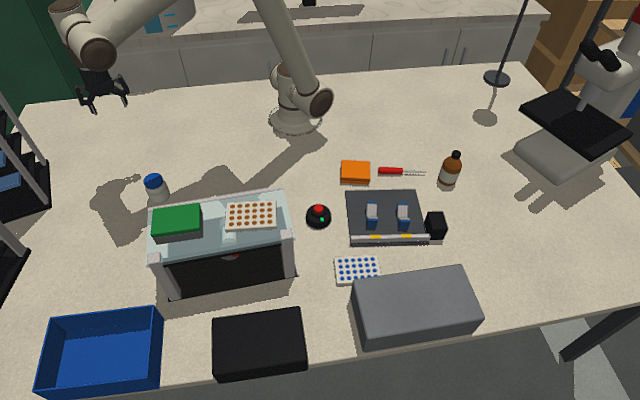

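View pics/side0.png

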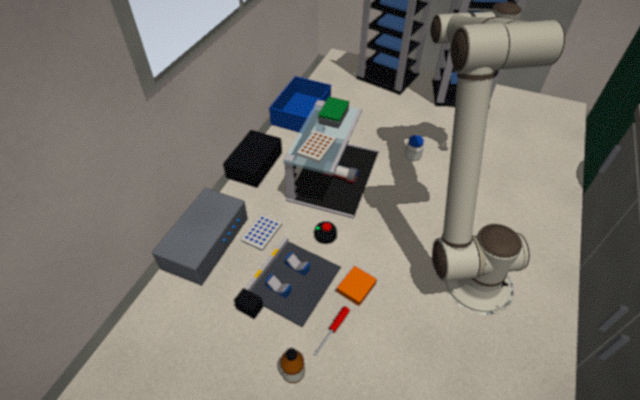

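```bash
cat > h.py <<'E'
from bench import monitor,get_image,camera_info
import cv2,numpy as np
from scipy.spatial.transform import Rotation as Ro
np.set_printoptions(suppress=True,precision=2)
def cam(n):
    c=camera_info(n);return {k:np.array(v,float) for k,v in c.items() if k in("intrinsics","dist_coeffs","R","t")}
def rays(c,px):
    u=cv2.undistortPoints(np.array(px,float).reshape(-1,1,2),c["intrinsics"],c["dist_coeffs"]).reshape(-1,2)
    d=np.c_[u,np.ones(len(u))]@c["R"]; return -c["R"].T@c["t"],d/np.linalg.norm(d,axis=1)[:,None]
def plane(c,px,z):
    o,d=rays(c,px); return o+d*((z-o[2])/d[:,2])[:,None]
def proj(c,X):
    return cv2.projectPoints(np.array(X,float).reshape(-1,1,3),cv2.Rodrigues(c["R"])[0],c["t"],c["intrinsics"],c["dist_coeffs"])[0].reshape(-1,2)
def tri(cs,pxs):
    A=np.zeros((3,3));b=np.zeros(3)
    for c,p in zip(cs,pxs):
        o,d=rays(c,[p]);M=np.eye(3)-np.outer(d[0],d[0]);A+=M;b+=M@o
    return np.linalg.solve(A,b)
def look(n,tag=None):
    c=cam(n);im=get_image(n)[:,:,::-1].copy()
    if tag: cv2.imwrite(f"pics/{tag}.png",im)
    return c,im
def blobs(im,f,amin=15):
    hsv=cv2.cvtColor(im,cv2.COLOR_BGR2HSV).astype(int);m=f(hsv[...,0],hsv[...,1],hsv[...,2]).astype(np.uint8)
    k,l,st,ce=cv2.connectedComponentsWithStats(m)
    return [(ce[i],st[i]) for i in range(1,k) if st[i][4]>=amin],l
def pose():
    s=monitor.read_state();return s["position"],Ro.from_quat(s["ee_rot"]),s
def down(yaw,tilt=0): # yaw: world angle of tool x
    return Ro.from_euler('z',yaw)*Ro.from_euler('x',np.pi)
def plan(P,R=None,w=85,step=45,p0=None,r0=None,nmin=1):
    p,r,s=pose()
    if p0 is not None:p=np.array(p0,float)
    if r0 is not None:r=r0
    R=r if R is None else R
    rv=(r.inv()*R).as_rotvec(); n=max(nmin,int(np.ceil(max(np.linalg.norm(np.array(P)-p)/step,np.linalg.norm(rv)/.14))))
    rows=[]; q=r
    d=(np.array(P)-p)/n
    for i in range(n):
        rows.append([np.round(q.inv().apply(d),1).tolist(),np.round(rv/n,3).tolist(),w]); q=q*Ro.from_rotvec(rv/n)
    print(n,"rows:");[print(x) for x in rows]
E
python3 - <<'E'
from h import *
sc,sd=cam("scene"),cam("side")
for n,a,b in [("button",(318,208),(326,226)),("blkA",(372,212),(297,262)),("blkB",(403,213),(278,286)),("ylw1",(376,237),(276,252)),("ylw2",(406,237),(258,273)),("amber",(455,155),(291,352)),("can",(232,256),(346,174)),("jar",(153,181),(416,140)),("platefar",(357,269),(262,232))]:
    print(n,tri([sc,sd],[a,b]))
print("stage corners",plane(sc,[(347,192),(418,190),(430,244),(349,241)],10))
print("board front edge scene", plane(sc,[(285,191),(153,208),(295,241),(150,262)],196))
print("mat side", plane(sd,[(381,146),(352,215),(290,204)],4))
E
```

```text
button [507.81   9.68  46.24]
blkA [540.89 173.6   36.39]
blkB [558.1  271.26  32.1 ]
ylw1 [625.   162.25  26.78]
ylw2 [640.44 253.19  25.8 ]
amber [415.9  475.74 119.6 ]
can [ 567.72 -289.02  -28.86]
jar [ 337.87 -500.71   75.12]
platefar [712.82  89.14   4.2 ]
stage corners [[426.6  120.97  10.  ]
 [454.57 359.26  10.  ]
 [668.18 325.12  10.  ]
 [618.72  85.9   10.  ]]
board front edge scene [[ 553.69  -90.38  196.  ]
 [ 559.02 -440.25  196.  ]
 [ 718.49  -84.19  196.  ]
 [ 725.87 -430.95  196.  ]]
mat side [[ 470.03 -497.17    4.  ]
 [ 453.7  -103.39    4.  ]
 [ 678.82  -64.68    4.  ]]
```

View pics/wrist0.png

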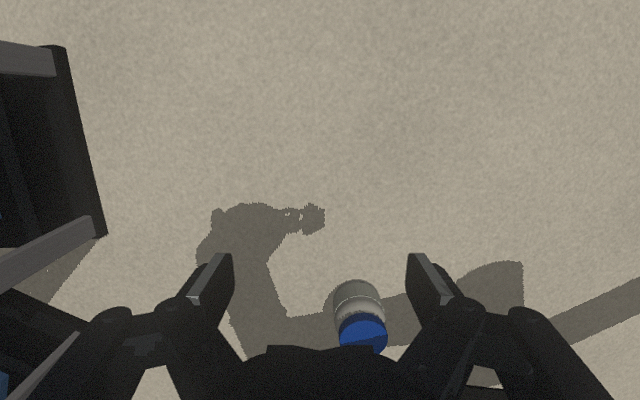

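Run:
```python
from h import *
p,r,s=pose();c=cam("wrist");o=-c["R"].T@c["t"]
print("cam in tool",r.inv().apply(o-p),"cam axes in tool\n",(r.inv().as_matrix()@c["R"].T).T)
R1=down(np.radians(-9.6)); mid=[400,-200,330]
plan(mid,Ro.from_rotvec([0,0,np.radians(77)])*r)
plan([460,215,330],R1,p0=mid,r0=Ro.from_rotvec([0,0,np.radians(77)])*r)
```

```text
cam in tool [  76.8    -0.46 -143.27] cam axes in tool
 [[-0.    1.    0.  ]
 [-0.95 -0.   -0.3 ]
 [-0.3  -0.    0.95]]
11 rows:
[[-30.1, 29.5, -9.0], [0.0, 0.0, -0.122], 85]
[[-33.5, 25.6, -9.0], [0.0, 0.0, -0.122], 85]
[[-36.3, 21.3, -9.0], [0.0, 0.0, -0.122], 85]
[[-38.6, 16.7, -9.0], [0.0, 0.0, -0.122], 85]
[[-40.4, 11.9, -9.0], [0.0, 0.0, -0.122], 85]
[[-41.5, 6.9, -9.0], [0.0, 0.0, -0.122], 85]
[[-42.1, 1.8, -9.0], [0.0, 0.0, -0.122], 85]
[[-42.0, -3.4, -9.1], [0.0, 0.0, -0.122], 85]
[[-41.2, -8.5, -9.1], [0.0, 0.0, -0.122], 85]
[[-39.9, -13.4, -9.1], [0.0, 0.0, -0.122], 85]
[[-38.0, -18.2, -9.1], [0.0, 0.0, -0.122], 85]
10 rows:
[[-41.2, -7.9, -0.0], [0.0, 0.0, -0.136], 85]
[[-39.7, -13.4, -0.0], [0.0, 0.0, -0.136], 85]
[[-37.5, -18.7, -0.0], [0.0, 0.0, -0.136], 85]
[[-34.7, -23.6, -0.0], [0.0, 0.0, -0.136], 85]
[[-31.2, -28.1, -0.0], [0.0, 0.0, -0.136], 85]
[[-27.1, -32.0, -0.0], [0.0, 0.0, -0.136], 85]
[[-22.5, -35.4, -0.0], [0.0, 0.0, -0.136], 85]
[[-17.5, -38.1, -0.0], [0.0, 0.0, -0.136], 85]
[[-12.2, -40.1, -0.0], [0.0, 0.0, -0.136], 85]
[[-6.7, -41.4, -0.0], [0.0, 0.0, -0.136], 85]
```

{"op": "send_rows", "data": {"series": [[[-30,29.5,-9],[0,0,-0.122],85],[[-33.5,25.5,-9],[0,0,-0.122],85],[[-36.5,21.5,-9],[0,0,-0.122],85],[[-38.5,16.5,-9],[0,0,-0.122],85],[[-40.5,12,-9],[0,0,-0.122],85],[[-41.5,7,-9],[0,0,-0.122],85],[[-42,2,-9],[0,0,-0.122],85],[[-42,-3.5,-9],[0,0,-0.122],85]]}}

```text
clock: 0.95
position: [337.3, -307.9, 303.6]
ee_rot: [-0.587, 0.81, 0.0, 0.0]
contact_force: [0.7, -0.6, -0.1]
gripper_width: 85.1
grasp_force: 0.0
```

{"op": "send_rows", "data": {"series": [[[-41,-8.5,-9],[0,0,-0.122],85],[[-40,-13.5,-9],[0,0,-0.122],85],[[-38,-18,-9],[0,0,-0.122],85],[[-41,-8,0],[0,0,-0.136],85],[[-39.5,-13.5,0],[0,0,-0.136],85],[[-37.5,-18.5,0],[0,0,-0.136],85],[[-34.5,-23.5,0],[0,0,-0.136],85],[[-31,-28,0],[0,0,-0.136],85]]}}

```text
clock: 1.75
position: [429.9, 8.0, 330.3]
ee_rot: [0.913, -0.408, 0.0, -0.0]
contact_force: [0.9, -0.1, 0.2]
gripper_width: 85.3
grasp_force: 0.0
```

{"op": "send_rows", "data": {"series": [[[-27,-32,0],[0,0,-0.136],85],[[-22.5,-35.5,0],[0,0,-0.136],85],[[-17.5,-38,0],[0,0,-0.136],85],[[-12,-40,0],[0,0,-0.136],85],[[-6.5,-41.5,0],[0,0,-0.136],85],[[0,0,0],[0,0,0],85]]}}

```text
clock: 2.35
position: [460.8, 217.4, 328.9]
ee_rot: [0.997, -0.08, -0.001, 0.0]
contact_force: [-0.3, -0.1, -0.6]
gripper_width: 84.9
grasp_force: 0.0
```

Run:
```python
from h import *
p,r,s=pose();print(s["clock"],p,r.as_quat(),s["joints"])
c,im=look("wrist","w1")
print(proj(c,[[508,10,46],[545,220,10],[625,162,32]]))
for nm,f in [("yellow",lambda h,s,v:(h>20)&(h<35)&(s>150)&(v>120)),("blue",lambda h,s,v:(h>95)&(h<125)&(s>110)&(v>50)),("red",lambda h,s,v:((h<6)|(h>174))&(s>150)&(v>100))]:
    print(nm,[(a.round(1).tolist(),b.tolist()) for a,b in blobs(im,f,30)[0]])
```

```text
2.35 [460.83 217.42 328.91] [ 1.   -0.08 -0.    0.  ] [ 0.76  0.13 -0.09 -0.   -1.35  0.65]
[[461.45 104.81]
 [308.12 101.63]
 [340.26  32.94]]
yellow [([340.5, 29.0], [329, 24, 24, 11, 230]), ([269.9, 32.0], [258, 27, 24, 11, 235])]
blue [([269.3, 66.6], [258, 64, 23, 7, 143]), ([343.2, 70.1], [332, 67, 23, 7, 140]), ([270.5, 119.4], [260, 117, 23, 6, 119]), ([339.9, 122.6], [329, 120, 23, 7, 130])]
red [([628.5, 44.0], [627, 27, 4, 35, 46]), ([463.2, 103.6], [453, 93, 22, 22, 367]), ([286.0, 228.3], [260, 221, 52, 15, 620])]
```

View pics/w1.png

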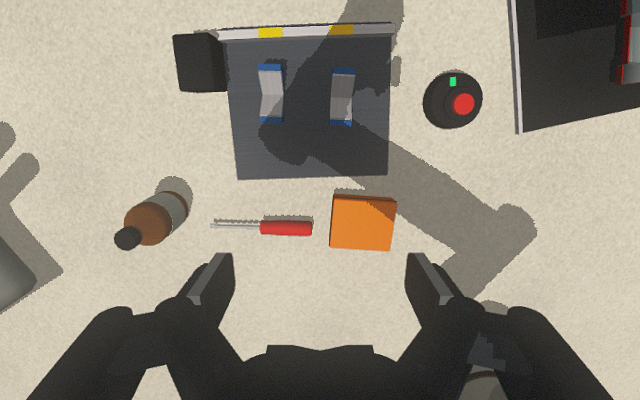

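```bash
cat >> h.py <<'E'
YEL=lambda h,s,v:(h>20)&(h<35)&(s>150)&(v>120)
BLU=lambda h,s,v:(h>95)&(h<125)&(s>110)&(v>50)
RED=lambda h,s,v:((h<6)|(h>174))&(s>150)&(v>100)
E
python3 - <<'E'
from h import *
im=cv2.imread("pics/w1.png");c=cam("wrist")
y=plane(c,[(340.5,29),(269.9,32)],32);print("yel",y)
sx=(y[0]-y[1])[:2];sx/=np.linalg.norm(sx);sy=np.array([-sx[1],sx[0]]);print("stage yaw x",np.degrees(np.arctan2(sx[1],sx[0])))
O=y.mean(0)[:2]-96*sy;print("bed origin",O, "sep",np.linalg.norm(y[0]-y[1]))
for n,f in [("L",[(269.3,66.6),(270.5,119.4)]),("R",[(343.2,70.1),(339.9,122.6)])]:
    b=plane(c,f,48)[:,:2];m=b.mean(0)-O;d=b[0]-b[1]
    print(n,b.mean(0),"stage",m@sx,m@sy,"len",np.linalg.norm(d),"rot rel",np.degrees(np.arctan2(-(d@sx),d@sy)))
cor=plane(c,[(238,180),(387,175),(390,38),(228,40)],10)[:,:2];print("corners stage",np.c_[(cor-O)@sx,(cor-O)@sy])
# cross-check heights with scene/side views
for n in("scene","side"):
    c2,i2=look(n)
    print(n,"yel",[(a.round(1).tolist(),b[4]) for a,b in blobs(i2,YEL,5)[0]],"blu",[(a.round(1).tolist(),b[4]) for a,b in blobs(i2,BLU,6)[0]])
    print(proj(c2,np.r_[y,[[558,277,48]]]))
print("button",plane(c,[(463.2,103.6)],48))
E
```

```text
yel [[629.02 158.3   32.  ]
 [640.94 251.74  32.  ]]
stage yaw x -97.27168688613236
bed origin [539.75 217.17] sep 94.19252151017716
L [562.76 265.47] stage -50.820796930873954 16.71105760541212 len 68.12117063179149 rot rel -3.2464836357475586
R [542.57 170.74] stage 45.70111875584838 8.674202708360353 len 68.1116772975806 rot rel -4.744432779020333
corners stage [[-118.66 -110.34]
 [ 118.91 -111.06]
 [ 118.36   87.27]
 [-110.34   93.42]]
scene yel [([374.6, 236.4], np.int32(23)), ([406.1, 235.5], np.int32(39))] blu [([149.3, 15.6], np.int32(465)), ([166.4, 2.8], np.int32(20)), ([169.6, 14.5], np.int32(19)), ([172.1, 25.8], np.int32(21)), ([632.2, 106.6], np.int32(243)), ([2.2, 158.5], np.int32(84)), ([9.8, 181.1], np.int32(295)), ([152.9, 180.5], np.int32(234)), ([371.3, 201.5], np.int32(19)), ([402.6, 202.8], np.int32(21)), ([371.7, 222.8], np.int32(93)), ([403.5, 223.8], np.int32(95)), ([346.0, 260.0], np.int32(9)), ([352.3, 259.9], np.int32(9)), ([358.9, 259.3], np.int32(7)), ([365.3, 258.9], np.int32(9)), ([372.1, 258.9], np.int32(8)), ([339.6, 260.7], np.int32(9)), ([373.1, 26
[... 676 characters left out ...]
25))] blu [([395.2, 3.8], np.int32(220)), ([491.0, 0.8], np.int32(88)), ([482.6, 18.4], np.int32(454)), ([391.7, 21.8], np.int32(343)), ([388.9, 41.7], np.int32(306)), ([476.4, 39.4], np.int32(457)), ([386.4, 60.2], np.int32(272)), ([470.5, 59.4], np.int32(412)), ([465.0, 78.4], np.int32(361)), ([294.3, 99.9], np.int32(1435)), ([238.0, 219.5], np.int32(14)), ([233.5, 226.3], np.int32(14)), ([228.6, 232.8], np.int32(13)), ([223.9, 239.6], np.int32(14)), ([287.5, 259.4], np.int32(39)), ([304.4, 269.5], np.int32(74)), ([268.3, 277.2], np.int32(26)), ([267.9, 286.3], np.int32(17)), ([285.7, 291.9], np.int32(72))]
[[274.15 250.36]
 [257.27 271.79]
 [277.2  284.62]]
button [[508.11   5.99  48.  ]]
```

```bash
cat >> h.py <<'E'
O=np.array([539.75,217.17]);YAW=np.radians(-7.27);sy=np.array([np.cos(YAW),np.sin(YAW)]);sx=np.array([sy[1],-sy[0]])
def st(x,y,z): return np.r_[O+x*sx+y*sy,z]
def tost(p): d=np.array(p)[:2]-O; return np.array([d@sx,d@sy])
E
python3 - <<'E'
from h import *
g=[542.57-18*.978,170.74+18*.208]
R1=down(np.radians(-12.0))
plan([*g,110],R1);plan([*g,16],R1,p0=[*g,110],r0=R1)
E
```

```text
6 rows:
[[11.7, 4.6, 36.6], [0.0, 0.0, 0.007], 85]
[[11.8, 4.5, 36.6], [0.0, 0.0, 0.007], 85]
[[11.8, 4.4, 36.6], [0.0, 0.0, 0.007], 85]
[[11.8, 4.3, 36.6], [0.0, 0.0, 0.007], 85]
[[11.8, 4.3, 36.6], [0.0, 0.0, 0.007], 85]
[[11.9, 4.2, 36.6], [0.0, 0.0, 0.007], 85]
3 rows:
[[-0.0, -0.0, 31.3], [0.0, 0.0, 0.0], 85]
[[-0.0, -0.0, 31.3], [0.0, 0.0, 0.0], 85]
[[-0.0, -0.0, 31.3], [0.0, 0.0, 0.0], 85]
```

{"op": "send_rows", "data": {"series": [[[12,4.5,36.5],[0,0,0.007],85],[[12,4.5,36.5],[0,0,0.007],85],[[11.5,4.5,36.5],[0,0,0.007],85],[[11.5,4,36.5],[0,0,0.007],85],[[12,4.5,36.5],[0,0,0.007],85],[[12,4,36.5],[0,0,0.007],85],[[0,0,0],[0,0,0],85]]}}

```text
clock: 3.2
position: [523.2, 171.4, 106.6]
ee_rot: [0.994, -0.106, -0.004, 0.003]
contact_force: [-0.5, -1.1, -0.1]
gripper_width: 84.7
grasp_force: 0.0
```

Run:
```python
from h import *
p,r,s=pose();print(p,np.degrees(r.as_euler('zyx')),s["joints"])
c,im=look("wrist","w2")
print("blue",[(a.round(1).tolist(),b.tolist()) for a,b in blobs(im,BLU,60)[0]])
print("yel",[(a.round(1).tolist(),b.tolist()) for a,b in blobs(im,YEL,60)[0]])
print(proj(c,[[*(st(45.7,8.7,0)[:2]+33*np.array([.978,-.208])),48],[*(st(45.7,8.7,0)[:2]-33*np.array([.978,-.208])),48],[629.02,158.3,32],[640.9,251.7,32]]))
```

```text
[523.19 171.39 106.58] [ 12.18  -0.54 179.7 ] [ 0.61  0.39 -0.33 -0.   -0.86  0.75]
blue [([310.1, 140.2], [288, 132, 45, 17, 742]), ([164.1, 144.1], [141, 135, 49, 18, 561]), ([205.8, 186.1], [191, 141, 26, 91, 535]), ([183.5, 236.3], [162, 231, 46, 11, 414]), ([310.6, 235.0], [291, 230, 41, 12, 448])]
yel [([299.4, 61.0], [275, 50, 49, 23, 899]), ([162.8, 75.7], [139, 64, 48, 24, 849])]
[[312.95 144.31]
 [313.87 234.49]
 [303.83  60.47]
 [167.43  75.06]]
```

View pics/w2.png

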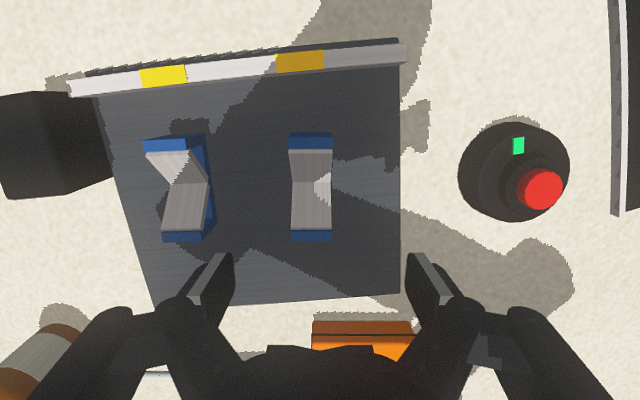

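Run:
```python
from h import *
for k in range(2):
    p,r,s=pose();print(s["clock"],p,s["joint_vel"].round(3)[:3])
    c,im=look("wrist")
    print("yel",[(a.round(1).tolist()) for a,b in blobs(im,YEL,60)[0]], "pred",proj(c,[[629.02,158.3,32],[640.9,251.7,32]]).round(1).tolist(), "blu",[(a.round(1).tolist(),b[4]) for a,b in blobs(im,BLU,60)[0]])
Y=plane(c,[a for a,b in blobs(im,YEL,60)[0]],32);print(Y,np.linalg.norm(Y[0]-Y[1]))
b=plane(c,[(311,145),(311,235.2)],48);print(b,plane(c,[(542,190)],48))
```

```text
3.25 [524.64 172.74 109.58] [ 0.02 -0.06  0.06]
yel [[302.7, 64.0], [168.6, 78.0]] pred [[307.1, 63.5], [173.1, 77.4]] blu [([170.9, 144.8], np.int32(574)), ([312.7, 141.7], np.int32(685)), ([199.8, 208.6], np.int32(899)), ([313.5, 235.0], np.int32(440))]
3.3 [525.87 173.97 111.72] [ 0.02 -0.04  0.04]
yel [[305.5, 66.4], [173.3, 79.8]] pred [[310.0, 65.8], [177.7, 79.3]] blu [([315.5, 142.7], np.int32(682)), ([174.5, 146.0], np.int32(537)), ([209.8, 160.9], np.int32(265)), ([200.7, 227.7], np.int32(640)), ([315.4, 235.6], np.int32(444))]
[[629.28 161.39  32.  ]
 [641.27 254.88  32.  ]] 94.25023819182441
[[577.28 168.58  48.  ]
 [511.2  183.25  48.  ]] [[510.22   7.66  48.  ]]
```

{"op": "send_rows", "data": {"series": [[[-0.5,-2.5,30],[0,0,0],85],[[-0.5,-2.5,30],[0,0,0],85],[[0,0,25],[0,0,0],85],[[0,0,8],[0,0,0],85],[[0,0,0],[0,0,0],85],[[0,0,0],[0,0,0],85],[[0,0,0],[0,0,0],85]]}}

```text
clock: 4.05
position: [526.9, 181.0, 20.3]
ee_rot: [0.995, -0.104, 0.002, -0.001]
contact_force: [0.1, 0.3, 0.4]
gripper_width: 84.9
grasp_force: 0.0
```

Run:
```python
from h import *
p,r,s=pose();print(s["clock"],p,s["joint_vel"].round(3)[:3],np.degrees(r.as_euler('zyx')))
c,im=look("wrist","w3")
y=[a for a,b in blobs(im,YEL,60)[0]];print(y,plane(c,y,32) if y else 0)
print([(a.round(1).tolist(),b.tolist()) for a,b in blobs(im,BLU,60)[0]])
```

```text
4.05 [526.87 180.96  20.29] [-0.    0.   -0.01] [  11.88    0.19 -179.88]
[array([313.56,  36.25]), array([91.08, 61.87])] [[629.44 161.41  32.  ]
 [641.3  255.02  32.  ]]
[([330.0, 167.6], [293, 151, 77, 33, 2390]), ([133.0, 194.3], [53, 152, 136, 148, 4271]), ([141.7, 307.9], [124, 304, 34, 11, 230]), ([328.1, 315.0], [296, 306, 65, 19, 1210])]
```

{"op": "send_rows", "data": {"series": [[[0,2,3],[0,0,0],60],[[0,1,0],[0,0,0],40],[[0,0,0],[0,0,0],20],[[0,0,0],[0,0,0],20],[[0,0,0],[0,0,0],20],[[0,0,0],[0,0,0],20]]}}

```text
clock: 4.7
position: [525.2, 177.2, 15.6]
ee_rot: [0.995, -0.104, 0.0, 0.0]
contact_force: [-1.1, -0.1, 3.7]
gripper_width: 28.9
grasp_force: 59.9
```

```bash
sed -i 's/O=np.array.*YAW=np.radians(-7.27)/O=np.array([540.15,220.4]);YAW=np.radians(-7.25)/' h.py
python3 - <<'E'
from h import *
p,r,s=pose();print(s["clock"],p,s["gripper_width"],s["grasp_force"],s["contact_force"],tost(p))
c,im=look("wrist")
b=[a for a,b in blobs(im,BLU,300)[0]];print(b,plane(c,b,48),[tost(x) for x in plane(c,b,48)])
plan(st(47,31,p[2]),down(YAW),w=20,step=10)
E
```

```text
4.7 [525.2  177.25  15.57] 28.88612806814681 59.93728548288345 [-1.08 -0.07  3.75] [44.7  -9.38]
[array([319.98, 168.05]), array([107.23, 175.68]), array([145.12, 295.25]), array([319.53, 320.06])] [[578.84 165.44  48.  ]
 [593.41 247.3   48.  ]
 [539.02 253.41  48.  ]
 [510.92 179.96  48.  ]] [array([49.64, 45.31]), array([-33.4 ,  49.44]), array([-32.6 ,  -5.29]), array([ 43.81, -23.89])]
5 rows:
[[8.1, -0.2, -0.0], [0.0, -0.0, -0.016], 20]
[[8.1, -0.1, -0.0], [0.0, -0.0, -0.016], 20]
[[8.1, 0.1, -0.0], [0.0, -0.0, -0.016], 20]
[[8.1, 0.2, -0.0], [0.0, -0.0, -0.016], 20]
[[8.1, 0.3, -0.0], [0.0, -0.0, -0.016], 20]
```

{"op": "send_rows", "data": {"series": [[[8,0,-0.5],[0,0,-0.016],20],[[8,0,0],[0,0,-0.016],20],[[8,0,0],[0,0,-0.016],20],[[8,0.5,0],[0,0,-0.016],20],[[7,0.5,0],[0,0,-0.016],20],[[0,0,0],[0,0,0],20],[[0,0,0],[0,0,0],20]]}}

```text
clock: 5.45
position: [563.9, 169.0, 15.6]
ee_rot: [0.998, -0.064, 0.0, 0.0]
contact_force: [1.3, -2.5, -0.3]
gripper_width: 28.5
grasp_force: 59.6
```

Run:
```python
from h import *
p,r,s=pose();print(s["clock"],p,s["gripper_width"],s["contact_force"],tost(p),np.degrees(r.as_euler('zyx')))
c,im=look("wrist")
y=[a for a,b in blobs(im,YEL,60)[0]];print([tost(x) for x in plane(c,y,32)])
b=[a for a,b in blobs(im,BLU,300)[0]];print(b,[tost(x) for x in plane(c,b,48)])
```

```text
5.45 [563.87 168.98  15.61] 28.534675659876626 [ 1.33 -2.52 -0.35] [48.01 30.02] [  7.33   0.03 179.98]
[array([47.11, 95.7 ]), array([-47.22,  95.64])]
[array([320.63, 169.57]), array([124.12, 241.31]), array([319.91, 320.34])] [array([48.89, 84.29]), array([-33.31,  54.28]), array([48.51, 15.26])]
```

{"op": "send_rows", "data": {"series": [[[1.5,-1.2,0],[0,0,0.001],20],[[1,0,0],[0,0,0],20],[[0.7,0,0],[0,0,0],20],[[0.7,0,0],[0,0,0],20],[[0,0,0],[0,0,0],20]]}}

```text
clock: 6.0
position: [565.7, 169.8, 15.6]
ee_rot: [0.998, -0.065, -0.002, 0.001]
contact_force: [-5.4, -1.3, 4.4]
gripper_width: 28.7
grasp_force: 60.1
```

{"op": "send_rows", "data": {"series": [[[0.7,0,0],[0,0,0],20],[[0.5,0,0],[0,0,0],20],[[0,0,0],[0,0,0],20]]}}

```text
clock: 6.3
position: [567.2, 169.9, 15.6]
ee_rot: [0.998, -0.064, -0.001, 0.0]
contact_force: [-6.3, -0.3, 3.6]
gripper_width: 28.9
grasp_force: 60.1
```

{"op": "send_rows", "data": {"series": [[[0.7,0,0],[0,0,0],20],[[0.5,0,0],[0,0,0],20],[[0,0,0],[0,0,0],20],[[0,0,0],[0,0,0],20]]}}

```text
clock: 6.7
position: [567.2, 169.9, 15.6]
ee_rot: [0.998, -0.064, -0.002, 0.001]
contact_force: [-8.8, 1.2, 6.2]
gripper_width: 28.8
grasp_force: 60.3
```

Run:
```python
from h import *
p,r,s=pose();print(s["clock"],p,s["gripper_width"],s["contact_force"],tost(p),np.degrees(r.as_euler('zyx')))
c,im=look("wrist","w4")
y=[a for a,b in blobs(im,YEL,60)[0]];print([tost(x) for x in plane(c,y,32)])
b=[a for a,b in blobs(im,BLU,300)[0]];print(b,[tost(x) for x in plane(c,b,48)])
```

```text
6.7 [567.22 169.87  15.58] 28.75632518557899 [-8.78  1.25  6.16] [46.71 33.23] [  7.4   -0.26 179.95]
[array([47.12, 95.71]), array([-47.32,  95.59])]
[array([319.93, 172.47]), array([126.73, 246.63]), array([319.89, 320.33])] [array([47.34, 86.61]), array([-33.84,  55.41]), array([47.14, 18.59])]
```

View pics/w4.png

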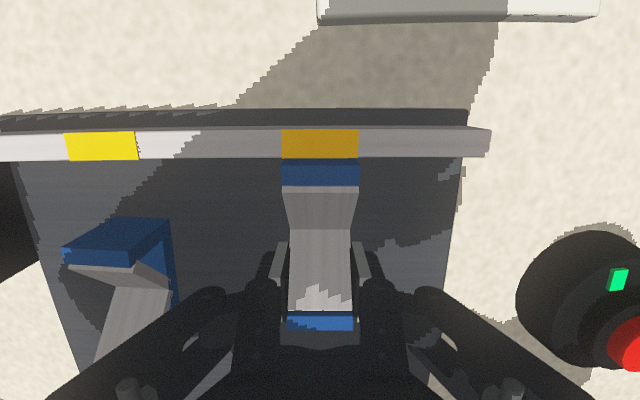

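{"op": "send_rows", "data": {"series": [[[0,0,0],[0,0,0],60],[[0,0,0],[0,0,0],85],[[0,0,0],[0,0,0],85],[[0,0,-20],[0,0,0],85],[[0,0,-35],[0,0,0],85],[[0,0,-35],[0,0,0],85],[[0,0,0],[0,0,0],85],[[0,0,0],[0,0,0],85]]}}

```text
clock: 7.55
position: [570.4, 170.2, 106.8]
ee_rot: [0.998, -0.065, 0.001, -0.001]
contact_force: [0.1, -0.4, -1.3]
gripper_width: 85.1
grasp_force: 0.0
```

Run:
```python
from h import *
p,r,s=pose();print(s["clock"],p,s["contact_force"],tost(p))
c,im=look("wrist")
b=[a for a,b in blobs(im,BLU,200)[0]];print(b,[tost(x) for x in plane(c,b,48)])
plan(st(-51.8,-1.3,p[2]),down(np.radians(-10.45)))
```

```text
7.55 [570.45 170.18 106.79] [ 0.06 -0.38 -1.29] [45.99 36.39]
[array([340.46,   7.38]), array([367.53,   6.81]), array([394.73,   6.24]), array([421.66,   5.98]), array([448.34,   5.69]), array([474.71,   5.61]), array([472.98,  32.41]), array([394.4 ,  34.02]), array([420.86,  33.5 ]), array([446.99,  32.84]), array([341.16,  36.02]), array([367.89,  34.99]), array([320.83, 148.08]), array([200.19, 199.1 ]), array([320.27, 240.87])] [array([ 59.34, 171.39]), array([ 75.66, 171.77]), array([ 92.12, 172.25]), array([108.53, 172.67]), array([124.94, 173.2 ]), array([141.35, 173.74]), array([141.97, 158.58]), array([ 92.76, 156.72]), array([109.18, 157.24]), array([125.52, 157.93]), array([ 59.97, 155.41]), array([ 76.41, 156.04]), array([47.33, 86.45]), array([-39.15,  50.63]), array([46.78, 17.88])]
3 rows:
[[-12.4, -32.7, -0.4], [-0.0, 0.0, 0.018], 85]
[[-13.0, -32.5, -0.4], [-0.0, 0.0, 0.018], 85]
[[-13.5, -32.3, -0.4], [-0.0, 0.0, 0.018], 85]
```

{"op": "send_rows", "data": {"series": [[[-12.5,-32.5,0],[0,0,0.018],85],[[-13,-32.5,0],[0,0,0.018],85],[[-13.5,-32.5,0],[0,0,0.018],85],[[0,0,25],[0,0,0],85],[[0,0,20],[0,0,0],85],[[0,0,0],[0,0,0],85],[[0,0,0],[0,0,0],85],[[0,0,0],[0,0,0],85]]}}

```text
clock: 8.4
position: [546.1, 272.0, 61.4]
ee_rot: [0.996, -0.091, 0.0, -0.0]
contact_force: [0.6, 0.3, 0.3]
gripper_width: 84.8
grasp_force: 0.0
```

Run:
```python
from h import *
p,r,s=pose();print(s["clock"],p,s["contact_force"],tost(p),np.degrees(r.as_euler('zyx')))
c,im=look("wrist")
b=blobs(im,BLU,200)[0];print(b,[tost(x) for x in plane(c,[a for a,_ in b],48)])
```

```text
8.4 [546.05 272.02  61.38] [0.64 0.27 0.35] [-51.96  -0.66] [  10.48    0.06 -179.98]
[(array([507.11,  78.48]), array([477,  70,  60,  18, 942], dtype=int32)), (array([457.31, 102.23]), array([447,  89,  23,  38, 364], dtype=int32)), (array([319.23, 153.65]), array([ 291,  142,   57,   23, 1227], dtype=int32)), (array([450.2 , 182.06]), array([441, 156,  21,  47, 372], dtype=int32)), (array([492.01, 206.18]), array([465, 198,  55,  17, 766], dtype=int32)), (array([319.79, 270.44]), array([295, 264,  51,  14, 702], dtype=int32))] [array([47.66, 85.53]), array([22.7 , 74.94]), array([-48.76,  52.5 ]), array([21.79, 33.16]), array([47.01, 17.75]), array([-52.41, -17.08])]
```

{"op": "send_rows", "data": {"series": [[[0,0,25],[0,0,0],85],[[0,0,15],[0,0,0],80],[[0,0,5],[0,0,0],60],[[0,0,0],[0,0,0],40],[[0,0,0],[0,0,0],20],[[0,0,0],[0,0,0],20],[[0,0,0],[0,0,0],20],[[0,0,0],[0,0,0],20]]}}

```text
clock: 9.25
position: [546.1, 272.3, 17.4]
ee_rot: [0.996, -0.091, 0.001, -0.001]
contact_force: [-0.6, -1.7, 5.7]
gripper_width: 28.9
grasp_force: 60.2
```

Run:
```python
from h import *
p,r,s=pose();print(s["clock"],p,s["contact_force"],s["gripper_width"],tost(p),np.degrees(r.as_euler('zyx')))
c,im=look("wrist")
b=blobs(im,BLU,200)[0];print([a for a,_ in b],[tost(x) for x in plane(c,[a for a,_ in b],48)])
plan(st(-47,31,p[2]),down(YAW),w=20,step=8)
```

```text
9.25 [546.14 272.35  17.35] [-0.63 -1.7   5.66] 28.904129460392507 [-52.29  -0.62] [  10.45    0.11 -179.94]
[array([577.32,  69.86]), array([510.26, 186.01]), array([319.44, 170.12]), array([319.56, 320.05])] [array([47.45, 85.5 ]), array([26.74, 42.49]), array([-48.95,  52.96]), array([-52.83, -16.64])]
5 rows:
[[6.4, 0.7, 0.0], [-0.0, -0.0, -0.011], 20]
[[6.4, 0.8, 0.0], [-0.0, -0.0, -0.011], 20]
[[6.4, 0.8, 0.0], [-0.0, -0.0, -0.011], 20]
[[6.3, 0.9, 0.0], [-0.0, -0.0, -0.011], 20]
[[6.3, 1.0, -0.0], [-0.0, -0.0, -0.011], 20]
```

{"op": "send_rows", "data": {"series": [[[6.5,0.7,-0.5],[0,0,-0.011],20],[[6.5,0.8,0],[0,0,-0.011],20],[[6.5,0.8,0],[0,0,-0.011],20],[[6.5,0.9,0],[0,0,-0.011],20],[[6.5,1,0],[0,0,-0.011],20],[[1,0,0],[0,0,0],20],[[0,0,0],[0,0,0],20],[[0,0,0],[0,0,0],20]]}}

```text
clock: 10.1
position: [576.6, 262.7, 17.4]
ee_rot: [0.998, -0.064, -0.001, 0.0]
contact_force: [-5.2, -0.1, 7.3]
gripper_width: 28.3
grasp_force: 60.4
```

Run:
```python
from h import *
p,r,s=pose();print(s["clock"],p,s["contact_force"],s["gripper_width"],tost(p),np.degrees(r.as_euler('zyx')))
c,im=look("wrist")
b=blobs(im,BLU,200)[0];print([a for a,_ in b],[tost(x) for x in plane(c,[a for a,_ in b],48)])
b=blobs(im,YEL,200)[0];print([tost(x) for x in plane(c,[a for a,_ in b],32)])
```

```text
10.1 [576.65 262.73  17.35] [-5.19 -0.05  7.33] 28.30826592036096 [-46.6   30.87] [  7.3   -0.09 180.  ]
[array([319.94, 171.67]), array([555.55, 168.58]), array([485.23, 185.75]), array([493.37, 292.1 ]), array([319.55, 320.03])] [array([-46.02,  84.05]), array([47.56, 85.53]), array([19.54, 78.42]), array([32.15, 28.84]), array([-46.27,  14.87])]
[array([-46.86,  95.6 ]), array([47.62, 95.65])]
```

Align x by about −0.6 and creep the remaining 3.7 mm.

{"op": "send_rows", "data": {"series": [[[1,-0.6,0],[0,0,0],20],[[1,0,0],[0,0,0],20],[[1,0,0],[0,0,0],20],[[1,0,0],[0,0,0],20],[[0.7,0,0],[0,0,0],20],[[0.7,0,0],[0,0,0],20],[[0,0,0],[0,0,0],20],[[0,0,0],[0,0,0],20]]}}

```text
clock: 10.95
position: [580.2, 262.4, 17.4]
ee_rot: [0.998, -0.064, -0.002, 0.001]
contact_force: [-11.5, 2.6, 10.0]
gripper_width: 28.6
grasp_force: 60.6
```

{"op": "send_rows", "data": {"series": [[[0.7,0,0],[0,0,0],20],[[0.5,0,0],[0,0,0],20],[[0,0,0],[0,0,0],20],[[0,0,0],[0,0,0],20]]}}

```text
clock: 11.35
position: [580.3, 262.4, 17.4]
ee_rot: [0.998, -0.064, -0.003, 0.001]
contact_force: [-14.9, 3.6, 12.4]
gripper_width: 28.7
grasp_force: 60.8
```

Run:
```python
from h import *
p,r,s=pose();print(s["clock"],p,s["contact_force"],s["gripper_width"],tost(p),np.degrees(r.as_euler('zyx')))
c,im=look("wrist")
b=blobs(im,BLU,200)[0];print([tost(x) for x in plane(c,[a for a,_ in b],48)])
b=blobs(im,YEL,200)[0];print([tost(x) for x in plane(c,[a for a,_ in b],32)])
```

```text
11.35 [580.28 262.36  17.38] [-14.91   3.63  12.38] 28.699290940655477 [-46.69  34.51] [  7.32  -0.39 179.91]
[array([-46.36,  86.4 ]), array([47.5 , 85.52]), array([19.12, 78.65]), array([32.24, 29.37]), array([-46.45,  18.48])]
[array([-46.86,  95.67]), array([47.72, 95.7 ])]
```

```bash
cat >> h.py <<'E'
def tl(yaw,tilt): # deg: yaw of tool x when untilted; tilt leans fingers away from tool x
    return Ro.from_euler('z',yaw,degrees=True)*Ro.from_euler('x',np.pi)*Ro.from_euler('y',-tilt,degrees=True)
E
python3 - <<'E'
from h import *
print(tl(180,30).as_matrix().T)
a=[580,262,200];m=[480,10,260]
plan(m,tl(-95,0),p0=a,r0=down(YAW));plan([430,-264,200],tl(-180,30),p0=m,r0=tl(-95,0))
E
```

```text
[[-0.87  0.   -0.5 ]
 [ 0.    1.    0.  ]
 [ 0.5   0.   -0.87]]
11 rows:
[[-6.1, 23.9, -5.5], [0.0, -0.0, 0.139], 85]
[[-2.8, 24.5, -5.5], [0.0, -0.0, 0.139], 85]
[[0.7, 24.6, -5.5], [0.0, -0.0, 0.139], 85]
[[4.1, 24.3, -5.5], [0.0, -0.0, 0.139], 85]
[[7.4, 23.5, -5.5], [0.0, -0.0, 0.139], 85]
[[10.6, 22.2, -5.5], [0.0, -0.0, 0.139], 85]
[[13.6, 20.6, -5.5], [0.0, -0.0, 0.139], 85]
[[16.3, 18.5, -5.5], [0.0, -0.0, 0.139], 85]
[[18.7, 16.0, -5.5], [0.0, -0.0, 0.139], 85]
[[20.8, 13.3, -5.5], [0.0, -0.0, 0.139], 85]
[[22.4, 10.3, -5.5], [0.0, -0.0, 0.139], 85]
12 rows:
[[23.1, 2.2, 5.0], [0.032, -0.035, 0.121], 85]
[[23.4, -0.5, 4.2], [0.032, -0.035, 0.121], 85]
[[23.3, -3.2, 3.4], [0.032, -0.035, 0.121], 85]
[[22.8, -5.9, 2.7], [0.032, -0.035, 0.121], 85]
[[22.1, -8.5, 2.2], [0.032, -0.035, 0.121], 85]
[[20.9, -11.0, 1.7], [0.032, -0.035, 0.121], 85]
[[19.5, -13.4, 1.4], [0.032, -0.035, 0.121], 85]
[[17.8, -15.6, 1.2], [0.032, -0.035, 0.121], 85]
[[15.8, -17.6, 1.2], [0.032, -0.035, 0.121], 85]
[[13.7, -19.4, 1.2], [0.032, -0.035, 0.121], 85]
[[11.3, -20.8, 1.4], [0.032, -0.035, 0.121], 85]
[[8.7, -22.0, 1.8], [0.032, -0.035, 0.121], 85]
```

{"op": "send_rows", "data": {"series": [[[0,0,0],[0,0,0],60],[[0,0,0],[0,0,0],85],[[0,0,0],[0,0,0],85],[[0,0,-20],[0,0,0],85],[[0,0,-40],[0,0,0],85],[[0,0,-40],[0,0,0],85],[[0,0,-40],[0,0,0],85],[[0,0,-40],[0,0,0],85]]}}

```text
clock: 12.2
position: [584.6, 261.9, 197.8]
ee_rot: [0.998, -0.064, 0.0, -0.0]
contact_force: [0.8, 0.3, -0.6]
gripper_width: 84.6
grasp_force: 0.0
```

{"op": "send_rows", "data": {"series": [[[-6,24,-5.5],[0,0,0.139],85],[[-3,24.5,-5.5],[0,0,0.139],85],[[0.5,24.5,-5.5],[0,0,0.139],85],[[4,24.5,-5.5],[0,0,0.139],85],[[7.5,23.5,-5.5],[0,0,0.139],85],[[10.5,22,-5.5],[0,0,0.139],85],[[13.5,20.5,-5.5],[0,0,0.139],85],[[16.5,18.5,-5.5],[0,0,0.139],85]]}}

```text
clock: 13.0
position: [511.2, 78.0, 240.4]
ee_rot: [0.812, -0.583, 0.0, -0.0]
contact_force: [0.9, -0.2, 0.6]
gripper_width: 84.9
grasp_force: 0.0
```

{"op": "send_rows", "data": {"series": [[[18.5,16,-5.5],[0,0,0.139],85],[[21,13.5,-5.5],[0,0,0.139],85],[[22.5,10.5,-5.5],[0,0,0.139],85],[[23,2,5],[0.032,-0.035,0.121],85],[[23.5,-0.5,4],[0.032,-0.035,0.121],85],[[23.5,-3,3.5],[0.032,-0.035,0.121],85],[[23,-6,2.5],[0.032,-0.035,0.121],85],[[22,-8.5,2],[0.032,-0.035,0.121],85]]}}

```text
clock: 13.8
position: [462.7, -105.6, 232.2]
ee_rot: [-0.419, 0.9, -0.0, 0.118]
contact_force: [0.6, -0.7, 0.1]
gripper_width: 84.9
grasp_force: 0.0
```

{"op": "send_rows", "data": {"series": [[[21,-11,1.5],[0.032,-0.035,0.121],85],[[19.5,-13.5,1.5],[0.032,-0.035,0.121],85],[[18,-15.5,1],[0.032,-0.035,0.121],85],[[16,-17.5,1],[0.032,-0.035,0.121],85],[[13.5,-19.5,1],[0.032,-0.035,0.121],85],[[11.5,-21,1.5],[0.032,-0.035,0.121],85],[[8.5,-22,2],[0.032,-0.035,0.121],85],[[0,0,0],[0,0,0],85]]}}

```text
clock: 14.6
position: [431.5, -265.8, 196.5]
ee_rot: [0.004, 0.967, 0.0, 0.256]
contact_force: [-0.4, 0.3, 0.7]
gripper_width: 84.9
grasp_force: 0.0
```

{"op": "send_rows", "data": {"series": [[[0,0,0],[0,0,0],85],[[0,0,0],[0,0,0],85]]}}

```text
clock: 14.8
position: [433.5, -264.1, 198.1]
ee_rot: [0.001, 0.966, 0.0, 0.257]
contact_force: [0.5, 0.1, -0.4]
gripper_width: 85.1
grasp_force: 0.0
```

Run:
```python
from h import *
p,r,s=pose();print(s["clock"],p,s["joint_vel"].round(3),s["joints"],r.as_matrix().T)
c,im=look("wrist","w5")
print("red",[(a.round(1).tolist(),b.tolist()) for a,b in blobs(im,RED,30)[0]])
print("blue",[(a.round(1).tolist(),b.tolist()) for a,b in blobs(im,BLU,30)[0]])
```

```text
14.8 [ 433.49 -264.1   198.14] [ 0.01 -0.   -0.   -0.   -0.   -0.  ] [-0.35  0.05 -0.51 -0.33 -0.54 -0.98] [[-0.87  0.   -0.5 ]
 [ 0.    1.    0.  ]
 [ 0.5   0.   -0.87]]
red [([331.0, 156.6], [321, 152, 21, 13, 142]), ([569.1, 171.3], [556, 159, 28, 25, 491]), ([333.6, 201.2], [333, 188, 2, 27, 30])]
blue [([6.8, 27.1], [0, 0, 18, 56, 692]), ([299.1, 163.8], [291, 156, 21, 29, 204]), ([634.7, 191.5], [626, 185, 14, 11, 70]), ([300.2, 203.0], [298, 189, 5, 32, 67]), ([621.0, 230.0], [612, 228, 19, 5, 68]), ([126.1, 286.9], [62, 264, 139, 61, 4966]), ([530.0, 294.0], [527, 291, 7, 7, 33]), ([545.8, 293.7], [543, 291, 7, 6, 33]), ([561.5, 293.2], [559, 291, 6, 6, 30]), ([576.4, 292.6], [574, 290, 6, 6, 30]), ([231.9, 306.8], [225, 295, 14, 19, 118])]
```

View pics/w5.png

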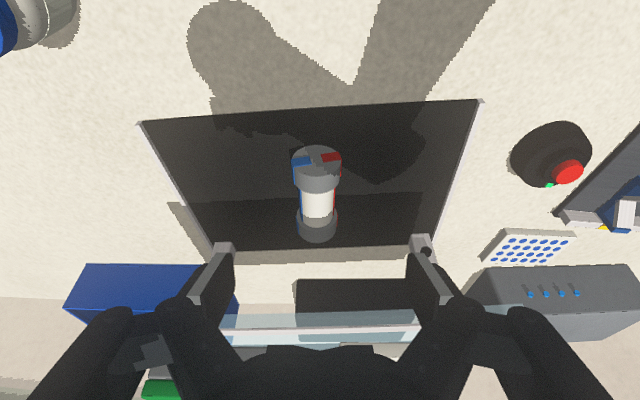

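Run:
```python
from h import *
im=cv2.imread("pics/w5.png");c=cam("wrist")
hsv=cv2.cvtColor(im,cv2.COLOR_BGR2HSV).astype(int);sub=(hsv[...,2]>75)|((hsv[...,1]>120)&(hsv[...,2]>60))
m=np.zeros(sub.shape,np.uint8);m[125:260,260:380]=sub[125:260,260:380]
k,l,stt,ce=cv2.connectedComponentsWithStats(m);i=l[200,316];print(stt[i])
for r_ in range(140,246,5):
    q=np.where(l[r_]==i)[0]
    if len(q): print(r_,q.min(),q.max(),(q.min()+q.max())/2, hsv[r_,316])
# board edges / mat front corners
print("mat front corners", plane(c,[(141,122),(481,101)],4), plane(c,[(213,251),(432,243)],4))
red=[a for a,b in blobs(im,RED,30)[0]];print(red)
```

```text
[ 291  145   51   98 3899]
145 312 321 316.5 [ 0  3 91]
150 297 334 315.5 [135   6  83]
155 293 340 316.5 [ 0  0 85]
160 291 341 316.0 [30  3 88]
165 291 341 316.0 [60  3 87]
170 292 341 316.5 [ 50   7 105]
175 292 341 316.5 [ 50   8 101]
180 293 338 315.5 [ 45   7 144]
185 296 336 316.0 [ 75   7 143]
190 298 335 316.5 [ 40   5 146]
195 299 334 316.5 [ 25  13 237]
200 299 334 316.5 [ 23  13 235]
205 299 334 316.5 [ 23  13 234]
210 298 336 317.0 [ 20  13 235]
215 296 337 316.5 [ 23  14 237]
220 296 337 316.5 [ 28  21 147]
225 297 336 316.5 [ 22  19 144]
230 298 334 316.0 [15 11 92]
235 300 332 316.0 [45 11 92]
240 306 327 316.5 [20 16 93]
mat front corners [[ 474.64 -461.13    4.  ]
 [ 450.44  -96.66    4.  ]] [[ 732.08 -448.48    4.  ]
 [ 708.63  -77.36    4.  ]]
[array([330.96, 156.64]), array([569.12, 171.33]), array([333.57, 201.2 ])]
```

Run:
```python
from h import *
im=cv2.imread("pics/w5.png");c=cam("wrist")
print("front bottom",plane(c,[(316.4,144.7)],4),"far top",plane(c,[(316.4,243.3)],58))
print("white/cap transitions via z", plane(c,[(316,172)],58))
v=cv2.cvtColor(im,cv2.COLOR_BGR2HSV)[...,2];print(v[140:246,316].tolist())
print("axis",plane(c,[(316.2,162),(316.4,205),(316.6,228)],31))
print("board?",plane(c,[(318,315),(318,335),(318,345)],184)); print(v[300:360,318].tolist(),im[300:360:4,318].tolist())
```

```text
front bottom [[ 507.42 -268.04    4.  ]] far top [[ 628.81 -268.79   58.  ]]
white/cap transitions via z [[ 501.09 -268.02   58.  ]]
[41, 37, 46, 43, 52, 91, 92, 88, 87, 88, 83, 90, 85, 87, 87, 85, 88, 87, 93, 84, 88, 92, 88, 84, 89, 87, 91, 103, 101, 105, 105, 105, 105, 106, 106, 101, 118, 142, 142, 143, 144, 146, 144, 144, 140, 143, 146, 143, 142, 144, 146, 140, 143, 160, 216, 237, 235, 234, 233, 235, 235, 235, 234, 235, 235, 234, 235, 235, 234, 234, 235, 235, 235, 235, 235, 237, 238, 226, 139, 142, 147, 147, 146, 143, 147, 144, 147, 134, 88, 93, 92, 93, 90, 89, 91, 92, 92, 87, 93, 90, 93, 96, 87, 63, 52, 55]
axis [[ 510.68 -268.11   31.  ]
 [ 582.23 -268.54   31.  ]
 [ 630.76 -268.71   31.  ]]
board? [[ 553.7  -265.89  184.  ]
 [ 605.99 -266.17  184.  ]
 [ 638.73 -266.35  184.  ]]
[56, 60, 62, 55, 59, 60, 59, 59, 54, 56, 55, 64, 93, 126, 122, 125, 131, 128, 132, 128, 125, 125, 128, 124, 122, 124, 137, 151, 169, 216, 228, 224, 225, 232, 180, 168, 169, 171, 171, 169, 165, 173, 231, 215, 162, 164, 162, 165, 169, 148, 87, 47, 53, 50, 48, 52, 50, 49, 52, 52] [[53, 54, 56], [55, 56, 59], [53, 53, 54], [93, 91, 84], [131, 128, 114], [125, 122, 110], [122, 119, 106], [160, 165, 169], [216, 221, 225], [169, 165, 145], [165, 165, 144], [162, 155, 136], [169, 162, 144], [53, 53, 52], [50, 49, 47]]
```

```bash
cat >> h.py <<'E'
def face(im,c,P,ax,rmax=25.5,rmin=7,wide=60):
    """angle of red from up (toward left positive, seen from robot) on the front face; P face centre, ax axis dir"""
    hsv=cv2.cvtColor(im,cv2.COLOR_BGR2HSV).astype(int);h,s,v=hsv[...,0],hsv[...,1],hsv[...,2]
    out=[];lat=np.cross([0,0,1],ax)
    u,w=proj(c,[P])[0].astype(int)
    for nm,m in(("red",((h<10)|(h>170))&(s>110)&(v>50)),("blue",(h>90)&(h<130)&(s>90)&(v>40))):
        yy,xx=np.where(m); k=(abs(xx-u)<wide)&(abs(yy-w)<wide);px=np.c_[xx[k],yy[k]].astype(float)
        if len(px)<5: out.append(None);continue
        o,d=rays(c,px);X=o+d*(((P-o)@ax)/(d@ax))[:,None]-P
        a=X@lat;b=X[:,2];rr=np.hypot(a,b);g=(rr<rmax)&(rr>rmin)
        vec=np.array([a[g].mean(),b[g].mean()]) if g.sum()>3 else np.zeros(2)
        out.append((nm,int(g.sum()),np.degrees(np.arctan2(vec[0],vec[1])),np.hypot(*vec)))
    return out
E
python3 - <<'E'
from h import *
im=cv2.imread("pics/w5.png");c=cam("wrist")
for dx in (-1,0,1): print(face(im,c,np.array([507.8+dx,-268.1,31]),np.array([1,-.007,0])))
E
```

```text
[('red', 140, np.float64(107.39765735448422), np.float64(15.807145862364624)), ('blue', 151, np.float64(-77.7260023482115), np.float64(16.025853560450326))]
[('red', 139, np.float64(111.47231739905274), np.float64(16.064790531145974)), ('blue', 150, np.float64(-81.8194103248133), np.float64(16.095564505008692))]
[('red', 135, np.float64(115.39491336045029), np.float64(16.334705091994707)), ('blue', 148, np.float64(-86.07913735039935), np.float64(16.068806342868417))]
```

Run:
```python
from h import *
T=tl(180,30)
plan([520,-268.4,75],T);plan([570.5,-268.4,16],T,p0=[520,-268.4,75],r0=T,step=20)
print(T.inv().apply([0,-4,0]))
```

```text
4 rows:
[[-3.5, -1.1, 37.5], [0.0, -0.001, -0.0], 85]
[[-3.4, -1.1, 37.5], [0.0, -0.001, -0.0], 85]
[[-3.4, -1.1, 37.5], [0.0, -0.001, -0.0], 85]
[[-3.4, -1.1, 37.5], [0.0, -0.001, -0.0], 85]
4 rows:
[[-3.6, -0.0, 19.1], [0.0, 0.0, 0.0], 85]
[[-3.6, -0.0, 19.1], [0.0, 0.0, 0.0], 85]
[[-3.6, -0.0, 19.1], [0.0, 0.0, 0.0], 85]
[[-3.6, -0.0, 19.1], [0.0, 0.0, 0.0], 85]
[-0. -4. -0.]
```

{"op": "send_rows", "data": {"series": [[[-3.5,-1,37.5],[0,0,0],85],[[-3.5,-1,37.5],[0,0,0],85],[[-3.5,-1,37.5],[0,0,0],85],[[-3.5,-1,37.5],[0,0,0],85],[[-3.5,0,19],[0,0,0],85],[[-3.5,0,19],[0,0,0],85],[[-3.5,0,12],[0,0,0],85],[[0,0,0],[0,0,0],85]]}}

```text
clock: 15.65
position: [554.4, -267.7, 35.1]
ee_rot: [0.001, 0.967, 0.001, 0.256]
contact_force: [0.2, 0.5, 0.0]
gripper_width: 85.3
grasp_force: 0.0
```

```bash
cat >> h.py <<'E'
def can(tag=None,x0=None):
    p,r,s=pose();print(s["clock"],p,s["contact_force"],s["gripper_width"],s["joint_vel"].round(3)[:3])
    c,im=look("wrist",tag);v=cv2.cvtColor(im,cv2.COLOR_BGR2HSV)[...,2].astype(int)
    return p,r,c,im,v
E
python3 - <<'E'
from h import *
p,r,c,im,v=can("w6")
print("pred",proj(c,[[507.8,-268.1,31],[507.8,-268.1,4],[507.8,-268.1,58],[568,-268.4,52]]))
print(face(im,c,np.array([507.8,-268.1,31]),np.array([1,-.007,0]),wide=130))
E
```

```text
15.65 [ 554.44 -267.71   35.13] [0.15 0.54 0.03] 85.26288901395287 [-0.01 -0.05 -0.02]
pred [[319.49 187.47]
 [319.41 148.55]
 [319.59 239.47]
 [319.17 295.61]]
[('red', 950, np.float64(110.37475414202333), np.float64(15.900550341593382)), ('blue', 1088, np.float64(-81.61169633129704), np.float64(16.074014293710448))]
```

View pics/w6.png

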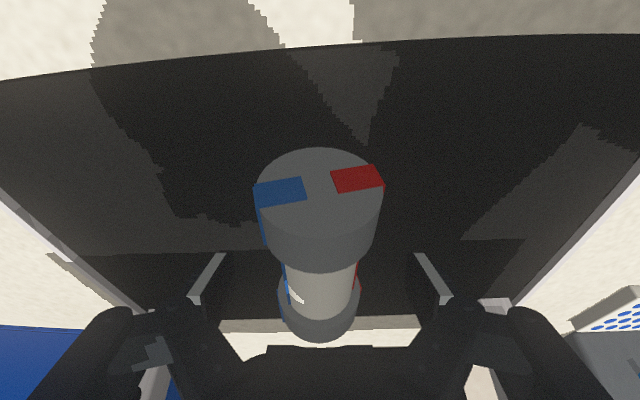

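{"op": "send_rows", "data": {"series": [[[-2,0,13],[0,0,0],70],[[-2,0,11],[0,0,0],60],[[0,0,0],[0,0,0],48],[[0,0,0],[0,0,0],48],[[0,0,0],[0,0,0],48],[[0,0,0],[0,0,0],48]]}}

```text
clock: 16.3
position: [568.8, -268.5, 17.7]
ee_rot: [0.002, 0.966, 0.0, 0.257]
contact_force: [0.7, 0.8, -0.2]
gripper_width: 48.3
grasp_force: 0.0
```

```bash
cat >> h.py <<'E'
def ang(c,im,P,ax=np.array([1,-.007,0])):
    """slide the face along its axis until red and blue lie opposite; mean angle"""
    best=None
    for dx in np.arange(-5,5.1,.5):
        a,b=face(im,c,P+dx*ax,ax,wide=150)
        if a is None or b is None: continue
        e=(a[2]-b[2]-180+180)%360-180; q=(dx,a[2],b[2],e)
        if best is None or abs(e)<abs(best[3]): best=q
    return best
E
python3 - <<'E'
from h import *
p,r,c,im,v=can()
print(ang(c,im,np.array([507.8,-268.1,31])))
P=proj(c,[[507.8,-268.1,31]])[0];print(P)
rw=int(P[1]);print([(k,v[k,180:460:1][[i for i in range(280)]].tolist()[::8]) for k in (rw-20,)])
E
```

```text
16.3 [ 568.76 -268.54   17.66] [ 0.73  0.82 -0.25] 48.32495481153049 [ 0. -0.  0.]
(np.float64(-1.5), np.float64(105.04158950659601), np.float64(-76.21532177769714), np.float64(1.2569112842931531))
[321.5  193.91]
[(173, [37, 33, 34, 37, 27, 38, 39, 36, 32, 34, 92, 84, 86, 87, 87, 89, 93, 90, 88, 90, 110, 114, 110, 116, 114, 112, 115, 40, 32, 40, 43, 35, 43, 34, 35])]
```

{"op": "send_rows", "data": {"series": [[[0,-1.5,0],[0,0,0],48],[[0,-3,0],[0,0,0],48],[[0,-5,0],[0,0,0],48],[[0,-6,0],[0,0,0],48],[[0,-6,0],[0,0,0],48],[[0,-6,0],[0,0,0],48],[[0,-5,0],[0,0,0],48],[[0,-4,0],[0,0,0],48]]}}

```text
clock: 17.15
position: [568.7, -305.7, 17.2]
ee_rot: [0.002, 0.967, 0.0, 0.257]
contact_force: [-0.8, -0.4, 1.0]
gripper_width: 47.9
grasp_force: 0.0
```

{"op": "send_rows", "data": {"series": [[[0,-3,0],[0,0,0],48],[[0,-2.5,0],[0,0,0],48],[[0,-2,0],[0,0,0],48],[[0,-1,0],[0,0,0],48],[[0,0,0],[0,0,0],48],[[0,0,0],[0,0,0],48],[[0,0,0],[0,0,0],48]]}}

```text
clock: 17.85
position: [568.7, -313.3, 17.2]
ee_rot: [0.002, 0.967, 0.0, 0.257]
contact_force: [0.1, 0.5, -0.2]
gripper_width: 48.3
grasp_force: 0.0
```

```bash
cat >> h.py <<'E'
def ends(c,v,rows):
    for k in rows:
        q=np.where(v[k,180:460]>62)[0]+180
        if len(q): print(k,q.min(),q.max(),end=" | ")
    print()
E
python3 - <<'E'
from h import *
p,r,c,im,v=can("w7")
ends(c,v,(150,155,160,165,170,175,180,190,200,210,220,230))
for y in (-314,-316,-318): print(y,ang(c,im,np.array([507.8,y,31])),proj(c,[[507.8,y,31],[507.8,y-27,31],[507.8,y+27,31]]).round(1).tolist())
E
```

```text
17.85 [ 568.74 -313.28   17.23] [ 0.13  0.55 -0.17] 48.27869523171571 [ 0. -0.  0.]
150 293 357 | 155 281 370 | 160 272 378 | 165 266 384 | 170 261 390 | 175 257 394 | 180 253 398 | 190 249 402 | 200 248 404 | 210 249 404 | 220 251 401 | 230 254 398 | 
-314 (np.float64(-5.0), np.float64(18.843503906883626), np.float64(-175.7431484836832), np.float64(14.586652390566826)) [[318.3, 194.8], [242.0, 195.1], [394.7, 194.6]]
-316 (np.float64(-5.0), np.float64(24.67477841277958), np.float64(175.2133139474061), np.float64(29.461464465373467)) [[312.6, 194.8], [236.4, 195.1], [389.0, 194.6]]
-318 (np.float64(-5.0), np.float64(30.294926347416432), np.float64(166.4484398041575), np.float64(43.84648654325895)) [[307.0, 194.9], [230.8, 195.1], [383.4, 194.6]]
```

Run:
```python
from h import *
im=cv2.imread("pics/w7.png");c=cam("wrist")
for x in (505.5,506.5,507.5):
  for y in (-310.8,-311.3,-311.8): print(x,y,[f[2] for f in face(im,c,np.array([x,y,31]),np.array([1.,-.007,0]),wide=150)],proj(c,[[x,y,4]]))
h=cv2.cvtColor(im,cv2.COLOR_BGR2HSV)[...,2];print(h[140:152,326].tolist())
```

```text
505.5 -310.8 [np.float64(11.04730860879783), np.float64(-164.61205466134734)] [[326.22 143.04]]
505.5 -311.3 [np.float64(12.715237134727856), np.float64(-166.44510366191443)] [[325.   143.04]]
505.5 -311.8 [np.float64(14.383439114893378), np.float64(-168.34579347479374)] [[323.78 143.05]]
506.5 -310.8 [np.float64(11.872784354171879), np.float64(-165.59103537403453)] [[326.19 145.02]]
506.5 -311.3 [np.float64(13.584981517391762), np.float64(-167.35075335290685)] [[324.98 145.02]]
506.5 -311.8 [np.float64(15.289956341908846), np.float64(-169.13891846052584)] [[323.76 145.03]]
507.5 -310.8 [np.float64(12.764171677243558), np.float64(-166.49259275034592)] [[326.16 146.97]]
507.5 -311.3 [np.float64(14.531985730694338), np.float64(-168.1846283652834)] [[324.95 146.98]]
507.5 -311.8 [np.float64(16.26064462283525), np.float64(-169.89227838487548)] [[323.74 146.98]]
[36, 40, 70, 105, 104, 102, 99, 99, 98, 97, 98, 103]
```

{"op": "send_rows", "data": {"series": [[[0,-1,0],[0,0,0],48],[[0,-1,0],[0,0,0],48],[[0,-1.2,0],[0,0,0],48],[[0,-1.2,0],[0,0,0],48],[[0,-1,0],[0,0,0],48],[[0,-0.5,0],[0,0,0],48],[[0,0,0],[0,0,0],48],[[0,0,0],[0,0,0],48]]}}

```text
clock: 18.7
position: [568.7, -319.4, 17.2]
ee_rot: [0.002, 0.967, 0.0, 0.257]
contact_force: [-0.1, -0.1, 0.8]
gripper_width: 47.9
grasp_force: 0.0
```

```bash
cat >> h.py <<'E'
def stripe(tag=None):
    p,r,c,im,v=can(tag)
    L=[];Rr=[]
    for k in range(180,216,5):
        q=np.where(v[k,180:460]>62)[0]+180; L.append(q.min());Rr.append(q.max())
    mid=(np.median(L)+np.median(Rr))/2; x=int(mid); t=130+np.argmax(v[130:190,x]>72)
    fx=plane(c,[(mid,t)],4)[0]; 
    # lateral from widest rows on the face plane
    o,d=rays(c,[(mid,197)]); y=(o+d*((fx[0]-o[0])/d[:,0])[:,None])[0][1]
    P=np.array([fx[0],y,31]); f=face(im,c,P,np.array([1.,-.007,0]),wide=150)
    print("mid",mid,"top",t,"face",P,"red",f[0],"blue",f[1])
E
python3 - <<'E'
from h import *
stripe("w8")
E
```

```text
18.7 [ 568.73 -319.37   17.22] [-0.1  -0.1   0.76] 47.94294050688496 [ 0. -0. -0.]
mid 328.0 top 143 face [ 505.4  -316.76   31.  ] red ('red', 2050, np.float64(1.2670005542733145), np.float64(16.480396552281363)) blue ('blue', 1114, np.float64(-178.18000859501953), np.float64(15.142869076511811))
```

{"op": "send_rows", "data": {"series": [[[0,1,0],[0,0,0],48],[[1,1,1.5],[0,0,0],48],[[0,0,0],[0,0,0],48],[[0,0,0],[0,0,0],47],[[0,0,0],[0,0,0],46],[[0,0,0],[0,0,0],45]]}}

```text
clock: 19.35
position: [568.6, -317.4, 15.5]
ee_rot: [0.002, 0.967, 0.0, 0.257]
contact_force: [0.1, -0.2, 0.9]
gripper_width: 45.0
grasp_force: 0.0
```

Run:
```python
from h import *
stripe("w9")
```

```text
19.35 [ 568.64 -317.36   15.46] [ 0.1  -0.2   0.88] 44.98068977597235 [ 0. -0.  0.]
mid 322.0 top 146 face [ 505.53 -316.79   31.  ] red ('red', 2124, np.float64(1.479841196873296), np.float64(16.50364522157156)) blue ('blue', 1139, np.float64(-178.53749968871952), np.float64(15.137928567672677))
```

Still resting, red within 1.5° of up. Close fully.

{"op": "send_rows", "data": {"series": [[[0,0,0],[0,0,0],43.5],[[0,0,0],[0,0,0],42.5],[[0,0,0],[0,0,0],41.5],[[0,0,0],[0,0,0],38],[[0,0,0],[0,0,0],34],[[0,0,0],[0,0,0],34],[[0,0,0],[0,0,0],34]]}}

```text
clock: 20.1
position: [568.5, -317.3, 15.7]
ee_rot: [0.002, 0.967, 0.0, 0.257]
contact_force: [-2.9, 1.2, 5.1]
gripper_width: 40.6
grasp_force: 60.1
```

Run:
```python
from h import *
stripe("w10");print(monitor.read_state()["grasp_force"])
```

```text
20.1 [ 568.49 -317.31   15.72] [-2.86  1.2   5.09] 40.57624809769443 [ 0.  0. -0.]
mid 319.75 top 146 face [ 505.55 -317.52   31.  ] red ('red', 2117, np.float64(-0.019274671219192505), np.float64(16.468998253254025)) blue ('blue', 1137, np.float64(-179.94651469210785), np.float64(15.162264529941382))
60.07649123668671
```

```bash
cat >> h.py <<'E'
T0=tl(180,30);DT=T0.inv().apply([-3,-0.2,15.3])
def tcpfor(Pc,R): return np.array(Pc)-R.apply(DT)
E
python3 - <<'E'
from h import *
p,r,s=pose()
a=p+[0,0,12];b=a+[-112,0,0];d=b+[0,0,150]
plan(a,r,w=34,step=6);plan(b,r,w=34,p0=a,step=20);plan(d,r,w=34,p0=b,step=40)
TF=tl(262.75,30);TM=tl(221,30);m=[440,-80,200]
plan(m,TM,w=34,p0=d,r0=r);f=tcpfor(st(0,52,110),TF);print("final",f)
plan(f,TF,w=34,p0=m,r0=TM)
E
```

```text
3 rows:
[[-2.0, 0.0, -3.5], [0.0, 0.0, 0.0], 34]
[[-2.0, 0.0, -3.5], [0.0, 0.0, 0.0], 34]
[[-2.0, 0.0, -3.5], [0.0, 0.0, 0.0], 34]
6 rows:
[[16.2, -0.1, -9.3], [0.0, 0.0, 0.0], 34]
[[16.2, -0.1, -9.3], [0.0, 0.0, 0.0], 34]
[[16.2, -0.1, -9.3], [0.0, 0.0, 0.0], 34]
[[16.2, -0.1, -9.3], [0.0, 0.0, 0.0], 34]
[[16.2, -0.1, -9.3], [0.0, 0.0, 0.0], 34]
[[16.2, -0.1, -9.3], [0.0, 0.0, 0.0], 34]
4 rows:
[[-18.6, 0.1, -32.6], [0.0, 0.0, 0.0], 34]
[[-18.6, 0.1, -32.6], [0.0, 0.0, 0.0], 34]
[[-18.6, 0.1, -32.6], [0.0, 0.0, 0.0], 34]
[[-18.6, 0.1, -32.6], [0.0, 0.0, 0.0], 34]
6 rows:
[[0.7, 39.5, -4.6], [-0.059, -0.001, -0.104], 34]
[[-3.4, 39.6, -2.2], [-0.059, -0.001, -0.104], 34]
[[-7.5, 39.1, 0.1], [-0.059, -0.001, -0.104], 34]
[[-11.6, 38.0, 2.4], [-0.059, -0.001, -0.104], 34]
[[-15.4, 36.4, 4.6], [-0.059, -0.001, -0.104], 34]
[[-19.1, 34.3, 6.7], [-0.059, -0.001, -0.104], 34]
final [591.91 216.84  94.7 ]
8 rows:
[[-26.9, 15.5, 30.7], [-0.046, 0.0, -0.079], 34]
[[-28.0, 12.0, 31.4], [-0.046, 0.0, -0.079], 34]
[[-28.8, 8.3, 31.8], [-0.046, 0.0, -0.079], 34]
[[-29.3, 4.5, 32.1], [-0.046, 0.0, -0.079], 34]
[[-29.5, 0.7, 32.2], [-0.046, 0.0, -0.079], 34]
[[-29.4, -3.0, 32.2], [-0.046, 0.0, -0.079], 34]
[[-29.0, -6.8, 32.0], [-0.046, 0.0, -0.079], 34]
[[-28.3, -10.5, 31.6], [-0.046, 0.0, -0.079], 34]
```

{"op": "send_rows", "data": {"series": [[[-2,0,-3.5],[0,0,0],34],[[-2,0,-3.5],[0,0,0],34],[[-2,0,-3.5],[0,0,0],34],[[10,0,-5.5],[0,0,0],34],[[16,0,-9.5],[0,0,0],34],[[16,0,-9.5],[0,0,0],34],[[16,0,-9.5],[0,0,0],34],[[16,0,-9.5],[0,0,0],34]]}}

```text
clock: 20.95
position: [482.0, -316.9, 28.4]
ee_rot: [0.001, 0.967, 0.001, 0.256]
contact_force: [-0.7, -1.0, -4.5]
gripper_width: 40.7
grasp_force: 61.0
```

{"op": "send_rows", "data": {"series": [[[16,0,-9.5],[0,0,0],34],[[8,0,-4.5],[0,0,0],34],[[-10,0,-18],[0,0,0],34],[[-18.5,0,-32.5],[0,0,0],34],[[-18.5,0,-32.5],[0,0,0],34],[[-18.5,0,-32.5],[0,0,0],34],[[-9,0,-15],[0,0,0],34],[[0,0,0],[0,0,0],34]]}}

```text
clock: 21.75
position: [456.5, -317.8, 182.8]
ee_rot: [0.001, 0.966, -0.001, 0.259]
contact_force: [-0.2, -0.5, -3.9]
gripper_width: 40.5
grasp_force: 61.6
```

{"op": "send_rows", "data": {"series": [[[0.5,39.5,-4.5],[-0.059,-0.001,-0.104],34],[[-3.5,39.5,-2],[-0.059,-0.001,-0.104],34],[[-7.5,39,0],[-0.059,-0.001,-0.104],34],[[-11.5,38,2.5],[-0.059,-0.001,-0.104],34],[[-15.5,36.5,4.5],[-0.059,-0.001,-0.104],34],[[-19,34.5,6.5],[-0.059,-0.001,-0.104],34],[[0,0,0],[0,0,0],34]]}}

```text
clock: 22.45
position: [437.7, -77.0, 200.2]
ee_rot: [-0.34, 0.904, 0.091, 0.243]
contact_force: [1.2, -1.0, -3.9]
gripper_width: 40.8
grasp_force: 62.2
```

Run:
```python
from h import *
p,r,s=pose();print(s["clock"],p,s["gripper_width"],s["grasp_force"],s["joints"])
print((r.inv()*tl(221,30)).as_rotvec())
TF=tl(262.75,30);f=tcpfor(st(0,52,110),TF);plan(f,TF,w=34)
```

```text
22.45 [437.73 -77.04 200.18] 40.79605941478742 62.19237685203552 [-0.12  0.01 -0.47 -0.54 -0.8  -0.41]
[0. 0. 0.]
8 rows:
[[-26.9, 14.9, 30.8], [-0.045, 0.0, -0.078], 34]
[[-27.9, 11.4, 31.4], [-0.045, 0.0, -0.078], 34]
[[-28.7, 7.7, 31.8], [-0.045, 0.0, -0.078], 34]
[[-29.1, 4.0, 32.1], [-0.045, 0.0, -0.078], 34]
[[-29.3, 0.2, 32.2], [-0.045, 0.0, -0.078], 34]
[[-29.2, -3.5, 32.1], [-0.045, 0.0, -0.078], 34]
[[-28.8, -7.2, 31.8], [-0.045, 0.0, -0.078], 34]
[[-28.1, -10.9, 31.4], [-0.045, 0.0, -0.078], 34]
```

{"op": "send_rows", "data": {"series": [[[-27,15,31],[-0.045,0,-0.078],34],[[-28,11.5,31.5],[-0.045,0,-0.078],34],[[-28.5,7.5,32],[-0.045,0,-0.078],34],[[-29,4,32],[-0.045,0,-0.078],34],[[-29.5,0,32],[-0.045,0,-0.078],34],[[-29,-3.5,32],[-0.045,0,-0.078],34],[[-29,-7,32],[-0.045,0,-0.078],34],[[-28,-11,31.5],[-0.045,0,-0.078],34]]}}

```text
clock: 23.25
position: [595.6, 213.3, 92.4]
ee_rot: [-0.636, 0.727, 0.169, 0.194]
contact_force: [0.9, -0.3, -3.3]
gripper_width: 40.3
grasp_force: 62.2
```

{"op": "send_rows", "data": {"series": [[[0,0,0],[0,0,0],34],[[0,0,0],[0,0,0],34],[[0,0,0],[0,0,0],34],[[0,0,0],[0,0,0],34]]}}

```text
clock: 23.65
position: [594.9, 211.4, 95.6]
ee_rot: [-0.635, 0.728, 0.168, 0.196]
contact_force: [-0.0, -0.8, -4.1]
gripper_width: 40.3
grasp_force: 62.9
```

Run:
```python
from h import *
p,r,s=pose();print(s["clock"],p,s["contact_force"],s["joint_vel"].round(3)[:3],s["joints"])
TF=tl(262.75,30);print("rot err",(r.inv()*TF).as_rotvec())
Pc=p+r.apply(DT);print("canister est stage",tost(Pc),Pc[2])
c,im=look("wrist","w11")
ax=r.apply(T0.inv().apply([1,0,0]));Pf=Pc-60*ax;print(proj(c,[Pf]))
print(face(im,c,Pf,ax,wide=150))
print("blu",[(a.round(1).tolist(),b.tolist(),tost(plane(c,[a],48)[0])) for a,b in blobs(im,BLU,150)[0]])
print("yel",[(a.round(1).tolist(),b[4],tost(plane(c,[a],32)[0])) for a,b in blobs(im,YEL,60)[0]])
```

```text
23.65 [594.87 211.36  95.61] [-0.05 -0.79 -4.15] [-0.   -0.01  0.01] [ 0.34  0.48 -0.1  -0.63 -0.84 -0.08]
rot err [-0.01 -0.   -0.01]
canister est stage [ 5.04 55.54] 110.91432231895269
[[320.42 196.41]]
[('red', 2179, np.float64(-0.5648915411388217), np.float64(16.270654456361676)), ('blue', 1105, np.float64(-178.8454807851552), np.float64(15.525448790375762))]
blu [([105.1, 12.6], [92, 0, 27, 27, 507], array([107.97, 142.21])), ([71.7, 16.8], [59, 4, 26, 27, 479], array([107.41, 157.48])), ([39.8, 21.3], [27, 9, 26, 26, 447], array([106.79, 172.84])), ([10.4, 26.3], [0, 14, 23, 25, 392], array([106.06, 187.98])), ([122.7, 50.1], [111, 39, 24, 23, 407], array([ 92.71, 141.71])), ([91.5, 53.4], [80, 43, 24, 22, 384], array([ 92.05, 156.94])), ([61.1, 56.5], [50, 46, 23, 22, 358], array([ 91.54, 172.26])), ([32.3, 60.0], [21, 50, 24, 21, 342], array([ 90.93, 187.58])), ([138.6, 82.6], [128, 73, 22, 20, 323], array([ 77.42, 141.11])), ([332.5, 101.2], [252, 75, 152, 81, 3568], array([65.8 , 49.07])), ([109.0, 85.0], [99, 76, 22, 19, 305], array([ 76.84, 156.36])), ([80.5, 87.6], [70, 78, 22, 20, 293], array([ 76.23, 171.64])), ([52.8, 90.2], [42, 81, 22, 19, 283], array([ 75.63, 187.05])), ([319.6, 164.4], [302, 146, 36, 37, 1269], array([25.19, 55.84])), ([5.8, 189.7], [0, 182, 14, 17, 204], array([  6.31, 271.67])), ([39.2, 219.8], [30, 213, 19, 15, 234], array([-26.52, 269.94]))]
yel [([245.8, 114.4], np.int32(705), array([49.22, 97.62]))]
```

View pics/w11.png

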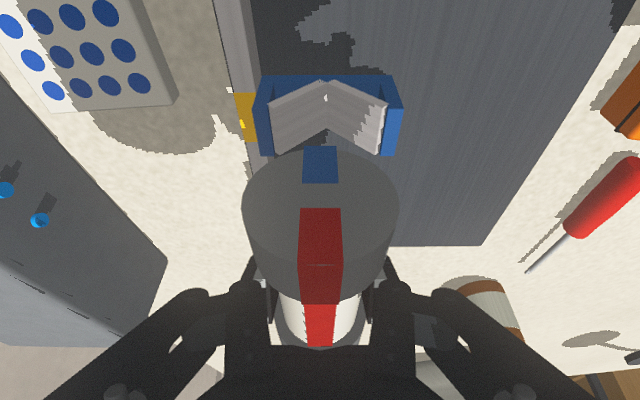

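Run:
```python
from h import *
TF=tl(262.75,30);p,r,s=pose()
h1=tcpfor(st(0,52.3,75),TF);h2=tcpfor(st(0,52.3,61),TF)
plan(h1,TF,w=34,step=10);plan(h2,TF,w=34,p0=h1,r0=TF,step=5)
```

```text
4 rows:
[[3.5, 0.9, 8.5], [-0.002, -0.0, -0.002], 34]
[[3.5, 0.9, 8.5], [-0.002, -0.0, -0.002], 34]
[[3.5, 0.9, 8.5], [-0.002, -0.0, -0.002], 34]
[[3.5, 0.9, 8.5], [-0.002, -0.0, -0.002], 34]
3 rows:
[[2.3, -0.0, 4.0], [0.0, 0.0, 0.0], 34]
[[2.3, -0.0, 4.0], [0.0, 0.0, 0.0], 34]
[[2.3, -0.0, 4.0], [0.0, 0.0, 0.0], 34]
```

{"op": "send_rows", "data": {"series": [[[3.5,0.9,8.5],[-0.002,0,-0.002],34],[[3.5,0.9,8.5],[-0.002,0,-0.002],34],[[3.5,0.9,8.5],[-0.002,0,-0.002],34],[[3.5,0.9,8.5],[-0.002,0,-0.002],34],[[2.3,0,4],[0,0,0],34],[[2.3,0,4],[0,0,0],34],[[0,0,0],[0,0,0],34],[[0,0,0],[0,0,0],34]]}}

```text
clock: 24.5
position: [592.6, 217.9, 49.8]
ee_rot: [-0.639, 0.724, 0.171, 0.194]
contact_force: [0.0, 0.6, -3.4]
gripper_width: 40.6
grasp_force: 63.0
```

```bash
cat >> h.py <<'E'
def seat():
    p,r,s=pose();TF=tl(262.75,30);Pc=p+r.apply(DT)
    print(s["clock"],p,s["contact_force"],"rot err",(r.inv()*TF).as_rotvec(),"canister stage",tost(Pc),Pc[2])
    return p,r,s,TF,Pc
E
python3 - <<'E'
from h import *
p,r,s,TF,Pc=seat()
c,im=look("wrist","w12")
ax=r.apply(T0.inv().apply([1,0,0]));print(face(im,c,Pc-60*ax,ax,wide=150))
b,l=blobs(im,BLU,300);print([(a.round(1).tolist(),q.tolist()) for a,q in b])
print("pred block R top corners", proj(c,[st(62,14,48),st(62,90,48),st(32,14,48),st(32,90,48)]))
plan(tcpfor(st(0,52.3,60),TF),TF,w=34)
E
```

```text
24.5 [592.56 217.89  49.84] [ 0.02  0.58 -3.44] rot err [ 0. -0.  0.] canister stage [-1.14 52.51] 65.14344714293235
[('red', 2182, np.float64(-0.7518392972592121), np.float64(16.26872511433654)), ('blue', 1104, np.float64(-178.96778828092468), np.float64(15.541054599617553))]
[([32.8, 29.3], [16, 13, 35, 34, 816]), ([61.3, 75.5], [46, 62, 32, 28, 621]), ([23.1, 79.2], [8, 66, 31, 28, 570]), ([86.1, 114.1], [72, 103, 29, 23, 471]), ([50.3, 116.6], [36, 106, 29, 23, 440]), ([333.8, 134.2], [224, 106, 200, 104, 5894]), ([16.2, 119.2], [2, 108, 29, 23, 400]), ([319.6, 164.4], [302, 146, 36, 37, 1268])]
pred block R top corners [[422.2  157.85]
 [221.74 157.53]
 [405.51 209.37]
 [237.51 209.13]]
1 rows:
[[3.7, 0.3, 4.1], [-0.0, -0.001, 0.002], 34]
```

{"op": "send_rows", "data": {"series": [[[1.9,0.4,2],[0,0,0],34],[[1.9,0.3,2],[0,0,0],34],[[0.5,0,0.8],[0,0,0],34],[[0,0,0],[0,0,0],34],[[0,0,0],[0,0,0],34]]}}

```text
clock: 25.05
position: [591.3, 216.6, 43.4]
ee_rot: [-0.639, 0.724, 0.171, 0.194]
contact_force: [-0.2, -0.0, -4.5]
gripper_width: 40.4
grasp_force: 63.1
```

{"op": "send_rows", "data": {"series": [[[0.3,0,0.5],[0,0,0],34],[[0.2,0,0.4],[0,0,0],34],[[0,0,0],[0,0,0],34],[[0,0,0],[0,0,0],34]]}}

```text
clock: 25.45
position: [591.4, 216.7, 43.2]
ee_rot: [-0.639, 0.724, 0.171, 0.194]
contact_force: [-3.5, -1.7, 3.9]
gripper_width: 40.8
grasp_force: 63.8
```

Run:
```python
from h import *
seat()
```

```text
25.45 [591.39 216.71  43.15] [-3.47 -1.72  3.9 ] rot err [ 0. -0.  0.] canister stage [ 0.18 51.5 ] 58.453399947891874
```

{"op": "send_rows", "data": {"series": [[[0,0,0],[0,0,0],43],[[0,0,0],[0,0,0],46],[[0,0,0],[0,0,0],52],[[0,0,0],[0,0,0],60],[[0,0,0],[0,0,0],60]]}}

```text
clock: 25.95
position: [591.8, 216.8, 42.5]
ee_rot: [-0.639, 0.724, 0.171, 0.194]
contact_force: [-0.1, 0.4, -0.3]
gripper_width: 59.8
grasp_force: 0.0
```

Run:
```python
from h import *
p,r,s,TF,Pc=seat();print(s["gripper_width"])
c,im=look("wrist","w13");ax=np.r_[-sx,0]
for y in (51,51.5,52): print(face(im,c,st(60.2,y,58),ax,wide=150),proj(c,[st(60,y,58)]))
```

```text
25.95 [591.8  216.76  42.47] [-0.15  0.42 -0.32] rot err [ 0. -0.  0.] canister stage [ 0.08 51.89] 57.76844173802254
59.83934122552164
[('red', 2173, np.float64(-1.0228034753219666), np.float64(16.377009851251593)), ('blue', 1135, np.float64(-176.9939155289376), np.float64(15.39918947243335))] [[323.31 196.99]]
[('red', 2178, np.float64(0.7016901139892129), np.float64(16.360771526730108)), ('blue', 1137, np.float64(-178.80182629459105), np.float64(15.397818127302783))] [[321.86 196.99]]
[('red', 2175, np.float64(2.4321929730099536), np.float64(16.37036274195753)), ('blue', 1135, np.float64(179.36387591478305), np.float64(15.394525615853501))] [[320.41 196.99]]
```

{"op": "send_rows", "data": {"series": [[[0,0,-5],[0,0,0],60],[[0,0,-10],[0,0,0],60],[[0,0,-20],[0,0,0],60],[[0,0,-30],[0,0,0],60],[[0,0,-30],[0,0,0],60],[[0,0,0],[0,0,0],40],[[0,0,0],[0,0,0],0]]}}

```text
clock: 26.7
position: [586.0, 168.9, 126.9]
ee_rot: [-0.639, 0.724, 0.17, 0.195]
contact_force: [-0.2, -0.1, 0.6]
gripper_width: 31.9
grasp_force: 0.0
```

Run:
```python
from h import *
p,r,s=pose();print(s["clock"],p,s["contact_force"]);plan([518,83,145],tl(262.75,0),w=0)
c,im=look("wrist","w14");ax=np.r_[-sx,0];print(face(im,c,st(60.2,51.7,58),ax,wide=150))
```

```text
26.7 [585.99 168.92 126.9 ] [-0.24 -0.12  0.64]
4 rows:
[[18.0, 14.1, -15.7], [-0.001, 0.131, 0.0], 0]
[[19.9, 14.2, -13.2], [-0.001, 0.131, 0.0], 0]
[[21.5, 14.2, -10.5], [-0.001, 0.131, 0.0], 0]
[[22.7, 14.2, -7.6], [-0.001, 0.131, 0.0], 0]
[('red', 429, np.float64(1.4927209396440075), np.float64(16.022419017969952)), ('blue', 300, np.float64(-179.39345440351346), np.float64(15.485645485412599))]
```

{"op": "send_rows", "data": {"series": [[[18,14,-15.5],[0,0.131,0],0],[[20,14,-13],[0,0.131,0],0],[[21.5,14,-10.5],[0,0.131,0],0],[[22.5,14,-7.5],[0,0.131,0],0],[[0,0,0],[0,0,0],0],[[0,0,0],[0,0,0],0],[[0,0,0],[0,0,0],0],[[0,0,0],[0,0,0],0]]}}

```text
clock: 27.55
position: [519.0, 83.8, 142.4]
ee_rot: [-0.661, 0.75, -0.0, -0.0]
contact_force: [0.7, -0.7, 0.2]
gripper_width: 0.5
grasp_force: 0.0
```

Run:
```python
from h import *
p,r,s=pose();print(s["clock"],p,s["gripper_width"],s["joint_vel"].round(3)[:3],(r.inv()*tl(262.75,0)).as_rotvec())
c,im=look("wrist","w15")
b=[(a,q) for a,q in blobs(im,RED,300)[0]];print([(a.round(1),q.tolist()) for a,q in b]);B=plane(c,[a for a,q in b],48);print(B)
for n in("scene","side"):
    c2,i2=look(n);print(n,[a.round(1) for a,q in blobs(i2,RED,8)[0]],[proj(c2,[x]) for x in B])
i=np.argmin(np.linalg.norm(B[:,:2]-[509,7],axis=1));bt=B[i]
plan([bt[0],bt[1],75],tl(262.75,0),w=0)
```

```text
27.55 [519.03  83.78 142.38] 0.48320509982028054 [-0.   -0.   -0.01] [ 0. -0.  0.]
[(array([320.4, 108.7]), [302, 89, 38, 40, 1195]), (array([489.4, 322.6]), [475, 308, 28, 32, 572])]
[[509.42   9.35  48.  ]
 [368.56 229.74  48.  ]]
scene [array([390.3, 170.1]), array([318.1, 207.8]), array([390.6, 214.5]), array([406.7, 213. ])] [array([[318.09, 208.14]]), array([[375.59, 168.09]])]
side [array([326.9, 227.4]), array([273.3, 263.5]), array([339.2, 318.5])] [array([[325.7 , 225.39]]), array([[341.62, 293.43]])]
3 rows:
[[24.9, -0.0, 22.5], [0.0, -0.0, 0.0], 0]
[[24.9, -0.0, 22.5], [0.0, -0.0, 0.0], 0]
[[24.9, -0.0, 22.5], [0.0, -0.0, 0.0], 0]
```

{"op": "send_rows", "data": {"series": [[[25,0,22.5],[0,0,0],0],[[25,0,22.5],[0,0,0],0],[[25,0,22.5],[0,0,0],0],[[0,0,18],[0,0,0],0],[[0,0,0],[0,0,0],0],[[0,0,0],[0,0,0],0],[[0,0,0],[0,0,0],0]]}}

```text
clock: 28.4
position: [510.1, 9.8, 58.4]
ee_rot: [-0.662, 0.75, -0.001, 0.001]
contact_force: [0.0, -0.6, 0.2]
gripper_width: 0.1
grasp_force: 0.0
```

{"op": "send_rows", "data": {"series": [[[0,0,4],[0,0,0],0],[[0,0,3],[0,0,0],0],[[0,0,3],[0,0,0],0],[[0,0,2],[0,0,0],0],[[0,0,0],[0,0,0],0],[[0,0,0],[0,0,0],0]]}}

```text
clock: 29.0
position: [509.7, 9.8, 46.1]
ee_rot: [-0.662, 0.75, -0.001, 0.0]
contact_force: [-2.2, 1.8, 5.8]
gripper_width: -0.1
grasp_force: 3.2
```

{"op": "send_rows", "data": {"series": [[[0,0,1.5],[0,0,0],0],[[0,0,1.5],[0,0,0],0],[[0,0,1],[0,0,0],0],[[0,0,0],[0,0,0],0],[[0,0,0],[0,0,0],0]]}}

```text
clock: 29.5
position: [509.9, 9.8, 45.6]
ee_rot: [-0.662, 0.749, -0.001, 0.001]
contact_force: [-8.8, 4.7, 31.9]
gripper_width: -0.2
grasp_force: 15.5
```

{"op": "send_rows", "data": {"series": [[[0,0,1.5],[0,0,0],0],[[0,0,1.5],[0,0,0],0],[[0,0,0],[0,0,0],0],[[0,0,0],[0,0,0],0]]}}

```text
clock: 29.9
position: [510.0, 9.7, 45.2]
ee_rot: [-0.663, 0.749, -0.002, 0.001]
contact_force: [-16.0, 5.9, 50.1]
gripper_width: -0.1
grasp_force: 24.9
```

{"op": "send_rows", "data": {"series": [[[0,0,-4],[0,0,0],0],[[0,0,-2.5],[0,0,0],0],[[0,0,0],[0,0,0],0],[[0,0,0],[0,0,0],0]]}}

```text
clock: 30.3
position: [509.7, 9.8, 46.0]
ee_rot: [-0.662, 0.75, -0.001, 0.0]
contact_force: [-2.3, 3.0, 11.4]
gripper_width: 0.5
grasp_force: 5.5
```

{"op": "send_rows", "data": {"series": [[[0,0,-1.5],[0,0,0],0],[[0,0,0],[0,0,0],0],[[0,0,0],[0,0,0],0]]}}

```text
clock: 30.6
position: [509.7, 9.7, 46.5]
ee_rot: [-0.662, 0.75, -0.001, 0.0]
contact_force: [-0.2, 3.3, 5.1]
gripper_width: 0.1
grasp_force: 2.3
```

{"op": "send_rows", "data": {"series": [[[0,0,-1.5],[0,0,0],0],[[0,0,0],[0,0,0],0],[[0,0,0],[0,0,0],0]]}}

```text
clock: 30.9
position: [509.6, 9.4, 47.9]
ee_rot: [-0.662, 0.75, -0.001, 0.0]
contact_force: [0.8, 2.4, 4.2]
gripper_width: -0.3
grasp_force: 1.9
```

{"op": "send_rows", "data": {"series": [[[0,0,-2],[0,0,0],0],[[0,0,0],[0,0,0],0],[[0,0,0],[0,0,0],0]]}}

```text
clock: 31.2
position: [509.0, 9.0, 49.7]
ee_rot: [-0.662, 0.75, -0.001, -0.001]
contact_force: [0.9, 0.4, 2.8]
gripper_width: -0.2
grasp_force: 1.3
```

{"op": "send_rows", "data": {"series": [[[0,0,-5],[0,0,0],0],[[0,0,-20],[0,0,0],0],[[0,0,-40],[0,0,0],0],[[-40,0,-40],[0,0,0],0],[[-20,0,-20],[0,0,0],0],[[0,0,0],[0,0,0],0],[[0,0,0],[0,0,0],0],[[0,0,0],[0,0,0],0]]}}

```text
clock: 32.0
position: [514.1, 63.2, 168.3]
ee_rot: [-0.661, 0.75, 0.001, -0.003]
contact_force: [-0.4, -0.0, -1.0]
gripper_width: -0.1
grasp_force: 0.0
```

Run:
```python
from h import *
p,r,s=pose();print(s["clock"],p,s["contact_force"])
c,im=look("wrist","w16");cs,sc=look("scene","s16");cd,sd=look("side","d16")
print([(a.round(1),q.tolist()) for a,q in blobs(im,RED,100)[0]],[(a.round(1),q.tolist()) for a,q in blobs(im,YEL,60)[0]])
a=cv2.resize(sc[150:260,270:450],None,fx=4,fy=4,interpolation=cv2.INTER_CUBIC)[:,:720]
cv2.imwrite("pics/chk.png",a)
```

```text
32.0 [514.06  63.19 168.27] [-0.37 -0.01 -0.97]
[(array([317. , 134.4]), [301, 117, 33, 35, 911]), (array([473.7, 319.2]), [461, 310, 23, 22, 321])] [(array([223.6, 284.3]), [220, 276, 10, 21, 134])]
```

View pics/chk.png

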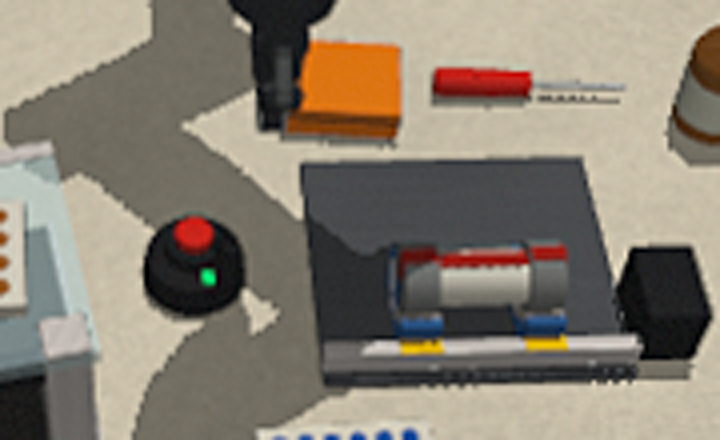

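The picture shows the canister lying in both V-blocks, red stripe along the top at about (485,257) in the enlarged crop. The blocks sit against the fence at the yellow marks, the button is up again, and the arm is clear. I'm handing the job in.

```bash
python3 -c "from bench import job_done;print(job_done())"
```

```text
the job is handed in; nothing more can be done
None
```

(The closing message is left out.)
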